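# Press a bush home in a suspension link with the ratchet-lever arbor press

### The job

Set the link whose bush still stands proud level on the press plate with that eye centred under the ram, let go of it, then swing the press's ratchet lever down and up, stroke after stroke, until the ram has driven the bush flush with the eye, and let go of the lever. Move the ram by its lever only, not by pushing on the ram or the ratchet wheel. Leave the other things on the bench where they are.

Things in the scene. Friction and masses are not known exactly. Their poses are not given: they have to be found in the camera images.
- press: Green arbor press fixed to the bench. Origin on the bench under the ram's axis; x points from its open front to the column at its back, z up. Base 300 x 140 mm, 35 mm high, centred. Column x +65 to +150, 60 mm wide. Its head overhangs the plate: x -60 to +150, y -36 to +36, z 200 to 335 mm, so work goes in from the front with the gripper leaning back. Ratchet and lever on the -y side.
- plate_centre (a point): Point on top of the press's dark flat bolster plate (60 mm above the bench), straight below the ram's axis; axes as the press. The plate is 180 x 120 mm and reaches 148 mm to the front (-x), 32 mm to the back and 60 mm to either side of this point.
- ram: The press's upright square steel ram, 28 x 28 mm. It is 250 mm long and its top stands out of the head. Origin at the centre of its flat nose (lower face), which starts about 151 to 173 mm above the bench and can come down to 95 mm. It goes down 25 mm per radian turned by the ratchet wheel and stays wherever it is left.
- wheel: Steel ratchet wheel with saw teeth, 84 mm across, 24 teeth (a notch is 15 degrees), on the -y side of the head, on the same axle as the lever, which drives it through a spring pawl. Origin on the axle in the middle plane of the press (press x +39, y 0, z 265 mm).
- lever (a joint): Ratchet lever angle, rad: 0 = upper stop, grip pointing to the press's front (-x) and 10 degrees above level; grows as it swings down, to 0.96 (lower stop, 45 degrees below level). Downward, after up to 15 degrees idle, the pawl turns the wheel and lowers the ram; upward it clicks back, the ram stays. It stays where left; about 1 to 3 N at the grip idle, about 9 N while pressing.
- lever_grip (a point): Centre of the red rubber hand grip on the ratchet lever: a round bar 24 mm thick and 90 mm long lying along the lever, its centre 190 mm from the axle. It swings in the upright plane press y = -92 mm.
- axle (a point): Point on the lever's hinge axle, in the plane in which the grip swings (press x +39, y -92, z 265 mm). The axle lies along the press's y axis.
- link_tube (a point): Mid-height, middle of the bare tube of the link to be finished: a flat-lying steel part, about 0.65 kg. Big round eye 46 mm across, 50 mm high; small eye 36 mm across, 40 mm high; 125 mm apart; bare tube between them 84 mm long, 22 mm thick, its axis 25 mm above the underside. x runs along the tube to the big eye, z up. Big eye's centre at x +65 mm, small eye's at x -60 mm.
- link_eye (a point): Centre of the big eye (25 mm above the link's underside) of the link to be finished; axes as link_tube. In it stands the bush: a brass-coloured sleeve 30 mm across with a black rubber core, up to 15 mm proud of the eye's top.
- link: The link to be finished. Origin on its underside below the tube, 60 mm from the big eye's axis and 65 mm from the small eye's; axes as link_tube.
- bush (a joint): How far the bush has been driven into the big eye, m: 0 = top 15 mm proud of the eye (65 mm above the link's underside), 0.015 = flush, where it stops. A tight fit: about 45 N moves it. It starts between 0 and 0.004.
- done_link: A finished link of the same shape, its bush already flush and a yellow paint mark round its tube. To be left alone. Origin on its underside, as for link.
- angle_iron: Dark angle-iron offcut, 130 x 50 x 50 mm, lying on one leg; bystander. Origin at the centre of its underside; its length along its x axis.
- magnet: Red arrow-shaped welding magnet, 90 x 75 x 20 mm, lying flat; bystander. Origin at its underside, near the middle.
- spray_can: Upright spray can with orange label, 60 mm across, 150 mm high; bystander standing beside the front of the press. Origin at the centre of its underside.
- chip_hammer: Chipping hammer lying flat, 260 mm long, head 150 mm across, 27 mm high; bystander. Origin below the middle of its length, handle along its x axis.
- wire_brush: Wire brush with wooden back, 250 mm long, 35 mm high, lying bristles down; bystander. Origin below the middle of its length.
- tape_measure: Yellow tape measure lying flat, 68 x 66 mm, 36 mm high; bystander. Origin at the centre of its underside.
Things that resemble listed ones, but are neither listed nor needed, are in the scene too. Leave any purple look-alike of the link alone.

How it is judged (in metres and radians):
On the way, in this order (a step that is already met when the one before it is completed fails the run):
1. the link rests on the press plate with its proud bush under the ram, let go, the bush not yet driven (horizontal distance between link_eye and ram below 0.01 m and height (world z) of link_eye between 0.081 and 0.089 m and angle between link_eye's own z axis and vertical below 0.06 rad and contact force between the fingers and link below 0.3 N and value of joint bush below 0.008 m), for 0.2 s.
2. the ram bears hard on the bush (contact force between ram and link above 20 N), for 0.05 s.
At the end, for the whole second after the job is handed in: The bush is flush with the eye to within 2 mm, the link lies level (within 0.06 rad) on the press plate (its underside within 4 mm of the plate) with the eye's centre within 10 mm of the ram's axis, the link and the lever at rest (horizontal distance between link_eye and ram below 0.01 m and height (world z) of link_eye between 0.081 and 0.089 m and angle between link_eye's own z axis and vertical below 0.06 rad and value of joint bush above 0.013 m and linear speed of link below 0.01 m/s and velocity of joint lever between -0.05 and 0.05 rad/s); the robot touches nothing.
It fails at once if the robot pushes the ram or the ratchet wheel itself (over 6 N) (contact force between any of the fingers, the arm and ram above 6 N or contact force between any of the fingers, the arm and wheel above 6 N).
It fails at once if another thing on the bench (finished link, angle-iron offcut, welding magnet, spray can, chipping hammer, wire brush, tape measure) is shifted by more than 30 mm (distance of any of done_link, angle_iron, magnet, spray_can, chip_hammer, wire_brush, tape_measure from where it was at the start of the episode above 0.03 m).
It fails at once if the spray can is tipped (angle between spray_can's own z axis and vertical above 0.4 rad).
It also fails if it takes over 72 s, if anything falls off the work surface, if the arm or the gripper's body presses on something with over 40 N, if the wrist force passes 120 N, or if a joint passes its speed limit or range.

### The arm

A 6-joint arm with a two-finger parallel gripper is mounted at the origin on the work surface. World frame = base frame: x ahead of the robot, y to its left, z up, the work surface at z = 0. Lengths are in m, angles in degrees, forces in N, time in s.
With the tool pointing down it reaches from about 0.35 to 0.875 m from the base axis. Payload 4.2 kg.
Tool frame: the origin (TCP) lies midway between the tips of the shut fingers; the grasp point (between the pads) lies 19 mm behind it; z points along the fingers, y is the line along which they close (so a half turn about z gives the same grasp; the last joint's range is limited). The gripper opens to 87 mm and grips with 3 to 60 N. Pads are 19 mm wide; open, the fingers measure 117 mm over their backs; the gripper's body (75 mm by 190 mm) begins 51 mm behind the grasp point.
Start: joints at [78.701, 22.042, 0.453, 0, -68.411, -14.817], TCP at [0.275, 0.561, 0.223] pointing down, gripper open.
Joint ranges: [-179.83, 179.83], [-69.29, 118.12], [-61.27, 80.66], [-181.25, 117.63], [-171.15, -9.14], [-177.46, 177.46]. Speed limits (degrees/s): [159.86, 159.86, 180, 180, 180, 180].

### API

Orientations are given as a 3x3 rotation matrix whose columns are the frame's x, y, z axes.
In Python, from station import sense, capture, camera_params, finish_job gives the robot as it stands.
- The arm moves only by the tool drive_tool, never from a script. Its argument "rows" is a list of rows, each an object of numbers: "tx", "ty", "tz": the shift along the tool's x, y, z in cm; "ax", "ay", "az": the turn, a rotation vector about the tool's x, y, z in rad; "claw": the finger opening in cm, from 0 to 8.7. In form: [{"tx": .., "ty": .., "tz": .., "ax": .., "ay": .., "az": .., "claw": ..}, ...]. A call has 1 to 10 rows; each row shifts and turns the commanded pose from where the row before left it, along the tool's axes as they then stand; what a row does not reach is not made up. A row lasts 1/12 s, in which the tool goes at most 41.7 mm and 7.16 degrees, less where a joint would pass 70% of its speed; a pose out of reach is approached as far as the arm can. A call with a gripper value outside its range is refused whole. The fingers move at their own pace and stop on an object; the grip force is fixed at half the most. Time passes only in rows, so rows that do not move let the fingers close. It gives the time, the measured TCP pose, the force, the opening and the grip force at its end, in the units of the state.
- sense(): the state, without advancing time (a new reading comes with each control period).
- capture(name): name is "scene" or "top" or "wrist"; returns (picture, depth): 480x640x3 uint8, red, green, blue; 480x640 float32, m along the optical axis (not along the pixel's ray), 0 where there is no reading.
- camera_params(name): a dict with "intrinsics" (3x3 intrinsics, pixels), "R" (3x3) and "t" (3): a world point X has camera coordinates R X + t; the wrist camera has in their place "tool_from_camera" (4x4, takes a point from camera to tool coordinates, whose origin is the TCP and whose axes are the flange's). Camera axes: x right, y down, z forward; pixel columns grow to the right and rows downward; lengths in m; the calibration is good to about 2 mm. A picture is of the moment at which its call begins: read the wrist's pose just before it. camera_params takes no time and is no camera call.
- finish_job(): hands the job in; it is judged then, once.
The state is a dict: "time_s": time; "joints": joint angles; "joint_velocities": joint speeds; "effort": joint torques, N m; "tcp_pos": TCP position; "ee_rot": TCP orientation; "wrist_force": force on the tool from outside, world axes, zero at the start; "moment": the same for the moment, N m; "gripper_width": opening from 0.0 (shut) to 1.0 (fully open); "gripper_force": force on a finger pad.
Only numpy, scipy, OpenCV 4.12 (cv2) and the standard library are available. Lean on these libraries where they do the work, as an engineer would, in place of code of your own. Each camera call takes 0.05 s, during which the arm holds its last target. There are 200 camera calls.

## Working session

There is one attempt and no reset: what is moved stays moved. The work goes in short steps, Python scripts to look and compute and a tool call to move; the robot and the scene stay as the last step left them, time stands still between calls to the robot, and variables do not carry over. Pictures are saved under pics/ and viewed, at most 12 in all, crops included, and the job is handed in when it is done.

Besides the shell and the picture viewer there is one more tool, called after ">>>" as name(argument=value, ...), one argument or row to a line, values as JSON. drive_tool: Moves the arm, as the interface text tells. Its arguments: {"type":"object","properties":{"rows":{"type":"array"}},"required":["rows"]}

```bash
ls; mkdir -p pics; python3 - <<'E'
from station import *
import cv2,numpy as np
for n in ("scene","top"):
    p,d=capture(n); cv2.imwrite(f"pics/{n}0.png",p[:,:,::-1]); np.save(f"pics/{n}0.npy",d)
    c=camera_params(n); print(n,c)
print(camera_params("wrist")); s=sense(); print(s)
E
```

```text
pics
scene {'intrinsics': array([[573.29887013,   0.        , 324.32264498],
       [  0.        , 573.29887013, 244.72444292],
       [  0.        ,   0.        ,   1.        ]]), 'R': array([[ 0.74921022,  0.66231822,  0.00431646],
       [ 0.42936777, -0.48071532, -0.76456269],
       [-0.50430881,  0.57467153, -0.64453492]]), 't': array([-0.32021913, -0.11817412,  1.82314953])}
top {'intrinsics': array([[531.53741235,   0.        , 315.26980496],
       [  0.        , 531.53741235, 236.53675429],
       [  0.        ,   0.        ,   1.        ]]), 'R': array([[ 2.39502198e-02, -9.99713055e-01, -4.41633060e-04],
       [-9.79373976e-01, -2.33742937e-02, -2.00699422e-01],
       [ 2.00631509e-01,  5.23931920e-03, -9.79652769e-01]]), 't': array([-0.08817556,  0.50341241,  1.34443811])}
{'intrinsics': array([[410.43526374,   0.        , 316.68795428],
       [  0.        , 410.43526374, 241.15606947],
       [  0.        ,   0.        ,   1.        ]]), 'tool_from_camera': array([[-1.74112225e-04, -9.58017748e-01, -2.86708849e-01,
         8.01639489e-02],
       [ 9.99999935e-01, -
[... 343 characters left out ...]
4095553e+01, -1.48153649e+01]), 'joint_velocities': array([ 0.01317187, -0.03585128,  0.11712111,  0.0691678 ,  0.04338925,
        0.08162665]), 'effort': array([-6.30523591e-04, -3.91691780e+01,  1.87933999e+01,  4.23191652e+00,
        1.34181208e-02, -7.83529708e-05]), 'tcp_pos': array([0.27484282, 0.56071387, 0.22154468]), 'ee_rot': array([[ 8.97856740e-01, -4.40287011e-01, -7.89060416e-04],
       [-4.40287707e-01, -8.97854891e-01, -1.82461302e-03],
       [ 9.48916563e-05,  1.98565470e-03, -9.99998024e-01]]), 'wrist_force': array([-0.43466357, -0.82296078, -0.03750223]), 'moment': array([-0.0511896 ,  0.02879994, -0.02991323]), 'gripper_force': 0.0, 'gripper_width': 1.003604938630156}
```

View pics/scene0.png

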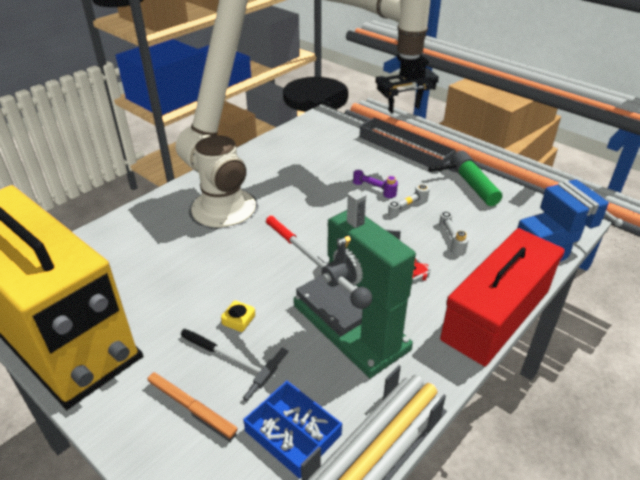

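View pics/top0.png

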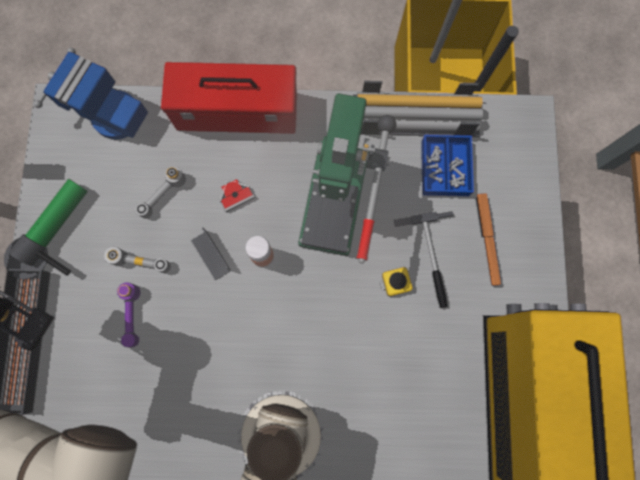

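The link with the proud bush lies at about (174,175)–(144,210) in top, the finished one at (115,256)–(162,265), and the press's front edge is at (300–350, 250). The can is at (258,250), left of the press front.

```bash
cat > h.py <<'E'
from station import *
import cv2,numpy as np
def world(d,c):
    K=c["intrinsics"];v,u=np.mgrid[:480,:640]
    P=np.stack([(u-K[0,2])/K[0,0]*d,(v-K[1,2])/K[1,1]*d,d],-1)
    return (P-c["t"])@c["R"]
def ray(n,u,v,z):
    c=camera_params(n);K=c["intrinsics"]
    r=c["R"].T@np.array([(u-K[0,2])/K[0,0],(v-K[1,2])/K[1,1],1]);o=-c["R"].T@c["t"]
    return o+r*(z-o[2])/r[2]
def proj(n,X):
    c=camera_params(n);q=c["intrinsics"]@(c["R"]@np.asarray(X)+c["t"]);return q[:2]/q[2]
E
python3 - <<'E'
from h import *
np.set_printoptions(precision=4,suppress=True)
c=camera_params("top");d=np.load("pics/top0.npy");W=world(d,c);p=cv2.imread("pics/top0.png")
def reg(u0,u1,v0,v1,z0,z1):
    w=W[v0:v1,u0:u1].reshape(-1,3);return w[(w[:,2]>z0)&(w[:,2]<z1)]
L=reg(130,192,160,222,.012,.08);print("link n",len(L),L.mean(0),"z pct",np.percentile(L[:,2],[5,50,95,100]))
print("bush",reg(160,192,160,195,.055,.08).mean(0))
print("eye img",[ray("top",*q) for q in ((174,174,.062),(144,210,.04))])
S=reg(130,158,195,222,.033,.08);print("small",S.mean(0),len(S))
print("plate",cv2.minAreaRect(reg(290,370,180,256,.053,.068)[:,:2].astype(np.float32)))
print("head",cv2.minAreaRect(reg(300,370,90,200,.32,.35)[:,:2].astype(np.float32)),reg(300,370,90,200,.32,.35)[:,2].mean())
print("ram top",reg(320,360,120,170,.36,.46).mean(0),len(reg(320,360,120,170,.36,.46)))
print("bench z",np.median(reg(220,300,280,380,-.02,.02)[:,2]))
print("can",reg(240,275,232,270,.12,.17).mean(0))
hsv=cv2.cvtColor(p,cv2.COLOR_BGR2HSV);m=(hsv[...,1]>150)&((hsv[...,0]<8)|(hsv[...,0]>172));m[:, :350]=0;m[:,385:]=0;m[:200]=0;m[270:]=0
w=W[m];print("grip",len(w),w.mean(0),w.min(0),w.max(0), w[:,2].max())
im=cv2.resize(p[90:270,120:400],None,fx=2.85,fy=2.85,interpolation=cv2.INTER_CUBIC);cv2.imwrite("pics/crop1.png",im)
E
```

```text
link n 755 [0.6237 0.3417 0.041 ] z pct [0.0216 0.0381 0.0667 0.0751]
bush [0.6675 0.3088 0.0648]
eye img [array([0.6645, 0.3048, 0.062 ]), array([0.5691, 0.3836, 0.04  ])]
small [0.5796 0.3825 0.0393] 213
plate ((0.5647173523902893, -0.11355267465114594), (0.1202063038945198, 0.1801820993423462), 80.1824722290039)
head ((0.6631830334663391, -0.1446317434310913), (0.09939457476139069, 0.21076500415802002), 80.18892669677734) 0.33412083416192695
ram top [ 0.6168 -0.123   0.3984] 298
bench z 0.0002402530891315642
can [0.4539 0.0625 0.1477]
grip 315 [ 0.458  -0.1857  0.2797] [ 0.2254 -0.2022  0.266 ] [ 0.5016 -0.0834  1.4181] 1.4180781526680644
```

View pics/crop1.png

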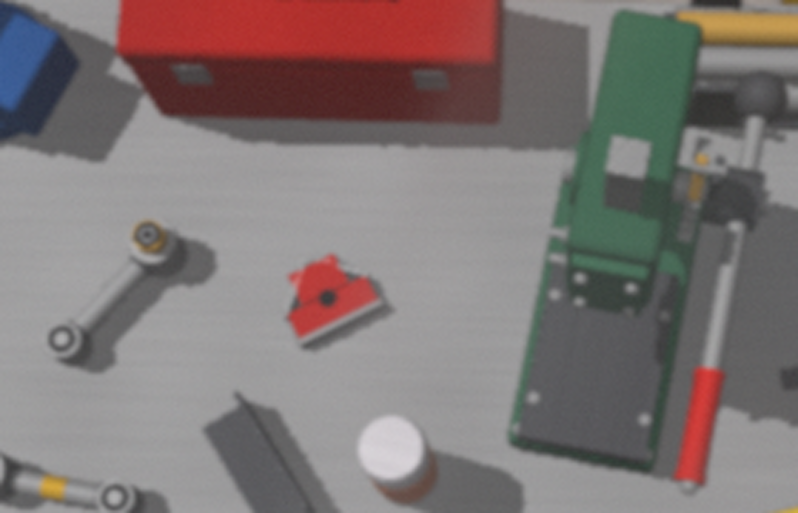

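```bash
cat >> h.py <<'E'
from scipy.spatial.transform import Rotation as Ro
from scipy.linalg import logm
def pose(grasp,head,lean,flip=True):
    """tool leaning: z points horizontally along heading by lean (deg) from down; flip: tool x opposite to heading. grasp=grasp point"""
    h=np.array([np.cos(np.radians(head)),np.sin(np.radians(head)),0]);l=np.radians(lean)
    z=h*np.sin(l)-np.array([0,0,np.cos(l)]);x=h*np.cos(l)+np.array([0,0,np.sin(l)])
    if flip:x=-x
    T=np.eye(4);T[:3,:3]=np.c_[x,np.cross(z,x),z];T[:3,3]=np.asarray(grasp)+.019*z;return T
def cur():
    s=sense();T=np.eye(4);T[:3,:3]=s["ee_rot"];T[:3,3]=s["tcp_pos"];return T
def rows(A,B,n=None):
    D=np.linalg.inv(A)@B;w=np.linalg.norm(Ro.from_matrix(D[:3,:3]).as_rotvec())
    X=np.real(logm(D));n=n or int(np.ceil(max(w/.12,np.linalg.norm(X[:3,3])/.040)))
    print("n",n,"t cm",np.round(X[:3,3]*100/n,2),"a",np.round(np.array([X[2,1],X[0,2],X[1,0]])/n,4))
E
python3 - <<'E'
from h import *
np.set_printoptions(precision=4,suppress=True)
a=ray("top",171.9,172.1,.064)[:2];b=ray("top",142.1,208.9,.040)[:2]
dd=a-b;print("eye",a,"small",b,"dist",np.linalg.norm(dd),"hd",np.degrees(np.arctan2(dd[1],dd[0])))
c=camera_params("top");d=np.load("pics/top0.npy");W=world(d,c)
w=W[120:172,315:365].reshape(-1,3);z=w[:,2];w=w[z>.36];print("ram z",np.percentile(w[:,2],[1,25,50,75,99]),"top pts",w[w[:,2]>np.percentile(w[:,2],50)].mean(0))
print("ram px",ray("top",120+628/2.85,90+157/2.85,.41))
w=W[215:262,355:378].reshape(-1,3);w=w[(w[:,2]>.2)&(w[:,2]<.35)]
o=np.array([.6442,-.2209]);ex=np.array([.9854,-.1703])
r=(w[:,:2]-o)@ex;A=np.polyfit(r,w[:,2],1);print("grip slope",A,len(w),"z at -.187",np.polyval(A,-.187), "lat",((w[:,:2]-o)@[.1703,.9854]).mean(),r.min(),r.max())
eye=a;h=np.degrees(np.arctan2(dd[1],dd[0]));u=dd/np.linalg.norm(dd)
g=np.r_[eye-.068*u,.025];T=pose(g,h,30);H=T.copy();H[:3,3]-=.12*T[:3,2];H[2,3]+=.03
print(g,H[:3,3]);C=cur()
M=C.copy();M[:3,3]+=0
mid=pose([.42,.50,.27],h,0);  rows(C,mid);rows(mid,H)
E
```

```text
eye [0.669  0.3103] small [0.572  0.3889] dist 0.12482290601131908 hd -39.05393450908061
ram z [0.3606 0.3912 0.4066 0.4086 1.4181] top pts [ 0.5909 -0.1201  0.4868]
ram px [ 0.6203 -0.1239  0.41  ]
grip slope [-0.0008  0.2746] 476 z at -.187 0.27478833989830836 lat 0.001044004404051148 -0.24133662957999544 -0.1333172878460262
[0.6162 0.3531 0.025 ] [0.5769 0.3849 0.1425]
n 25 t cm [ 0.16  0.91 -0.12] a [ 0.      0.0001 -0.1166]
n 6 t cm [-2.69  0.16  2.62] a [-0.     -0.0873  0.    ]
```

>>> drive_tool(
  rows=[
    {"az": 0.12, "tz": -0.5},
    {"az": 0.12, "tz": -0.5},
    {"az": 0.12, "tz": -0.5},
    {"az": 0.12, "tz": -0.5},
  ],
)

```text
invalid input at $.rows[0]: expected keys tx, ty, tz, ax, ay, az, claw
```

```bash
python3 -c "
from h import *
print(sense()['joints'])"
```

```text
[ 7.87025828e+01  2.20870124e+01  3.85191994e-01 -2.56536345e-02
 -6.84095553e+01 -1.48153649e+01]
```

>>> drive_tool(
  rows=[
    {"tx": 0, "ty": 0, "tz": -0.5, "ax": 0, "ay": 0, "az": 0.12, "claw": 8.7},
    {"tx": 0, "ty": 0, "tz": -0.5, "ax": 0, "ay": 0, "az": 0.12, "claw": 8.7},
    {"tx": 0, "ty": 0, "tz": -0.5, "ax": 0, "ay": 0, "az": 0.12, "claw": 8.7},
    {"tx": 0, "ty": 0, "tz": -0.5, "ax": 0, "ay": 0, "az": 0.12, "claw": 8.7},
  ],
)

```text
time_s: 0.43
tcp_pos: [0.275, 0.5609, 0.2421]
ee_rot: [[0.588, -0.809, -0.001], [-0.809, -0.588, -0.001], [0.001, 0.001, -1.0]]
wrist_force: [0.5, 0.7, -0.2]
gripper_width: 1.001
gripper_force: 0.0
```

```bash
python3 -c "
from h import *
print(sense()['joints'])"
```

```text
[ 7.86996105e+01  2.13589268e+01  2.24945645e+00 -1.46635432e-02
 -7.09675301e+01 -4.26588447e+01]
```

```bash
python3 - <<'E'
from h import *
h=-39.05;u=np.array([np.cos(np.radians(h)),np.sin(np.radians(h))])
g=np.r_[np.array([.669,.3103])-.068*u,.025];T=pose(g,h,40,False);H=T.copy();H[:3,3]-=.12*T[:3,2];H[2,3]+=.03
mid=pose([.40,.50,.25],h,20,False);rows(cur(),mid,8);rows(mid,H,7);print(H[:3,3])
E
```

```text
n 8 t cm [ 1.67 -0.62  0.43] a [ 0.0058  0.0433 -0.0322]
n 7 t cm [ 1.63 -0.32  2.6 ] a [0.     0.0499 0.    ]
[0.56577359 0.39404035 0.13237049]
```

>>> drive_tool(
  rows=[
    {"tx": 1.67, "ty": -0.62, "tz": 0.43, "ax": 0.006, "ay": 0.0433, "az": -0.0322, "claw": 8.7},
    {"tx": 1.67, "ty": -0.62, "tz": 0.43, "ax": 0.006, "ay": 0.0433, "az": -0.0322, "claw": 8.7},
    {"tx": 1.67, "ty": -0.62, "tz": 0.43, "ax": 0.006, "ay": 0.0433, "az": -0.0322, "claw": 8.7},
    {"tx": 1.67, "ty": -0.62, "tz": 0.43, "ax": 0.006, "ay": 0.0433, "az": -0.0322, "claw": 8.7},
    {"tx": 1.67, "ty": -0.62, "tz": 0.43, "ax": 0.006, "ay": 0.0433, "az": -0.0322, "claw": 8.7},
    {"tx": 1.67, "ty": -0.62, "tz": 0.43, "ax": 0.006, "ay": 0.0433, "az": -0.0322, "claw": 8.7},
    {"tx": 1.67, "ty": -0.62, "tz": 0.43, "ax": 0.006, "ay": 0.0433, "az": -0.0322, "claw": 8.7},
    {"tx": 1.67, "ty": -0.62, "tz": 0.43, "ax": 0.006, "ay": 0.0433, "az": -0.0322, "claw": 8.7},
  ],
)

```text
time_s: 1.1
tcp_pos: [0.4047, 0.4946, 0.2287]
ee_rot: [[0.734, -0.624, 0.269], [-0.586, -0.782, -0.214], [0.344, -0.001, -0.939]]
wrist_force: [-0.3, -0.2, -0.3]
gripper_width: 1.004
gripper_force: 0.0
```

>>> drive_tool(
  rows=[
    {"tx": 1.63, "ty": -0.32, "tz": 2.6, "ax": 0, "ay": 0.0499, "az": 0, "claw": 6},
    {"tx": 1.63, "ty": -0.32, "tz": 2.6, "ax": 0, "ay": 0.0499, "az": 0, "claw": 6},
    {"tx": 1.63, "ty": -0.32, "tz": 2.6, "ax": 0, "ay": 0.0499, "az": 0, "claw": 6},
    {"tx": 1.63, "ty": -0.32, "tz": 2.6, "ax": 0, "ay": 0.0499, "az": 0, "claw": 6},
    {"tx": 1.63, "ty": -0.32, "tz": 2.6, "ax": 0, "ay": 0.0499, "az": 0, "claw": 6},
    {"tx": 1.63, "ty": -0.32, "tz": 2.6, "ax": 0, "ay": 0.0499, "az": 0, "claw": 6},
    {"tx": 1.63, "ty": -0.32, "tz": 2.6, "ax": 0, "ay": 0.0499, "az": 0, "claw": 6},
    {"tx": 0, "ty": 0, "tz": 0, "ax": 0, "ay": 0, "az": 0, "claw": 6},
  ],
)

```text
time_s: 1.77
tcp_pos: [0.5644, 0.391, 0.1194]
ee_rot: [[0.598, -0.629, 0.497], [-0.477, -0.778, -0.41], [0.645, 0.008, -0.765]]
wrist_force: [0.6, 0.1, -1.4]
gripper_width: 0.693
gripper_force: 0.0
```

```bash
cat >> h.py <<'E'
def wray(u,v,z,T):
    c=camera_params("wrist");K=c["intrinsics"];M=T@c["tool_from_camera"]
    r=M[:3,:3]@np.array([(u-K[0,2])/K[0,0],(v-K[1,2])/K[1,1],1]);o=M[:3,3];return o+r*(z-o[2])/r[2]
def wworld(d,T):
    c=camera_params("wrist");K=c["intrinsics"];M=T@c["tool_from_camera"];v,u=np.mgrid[:480,:640]
    P=np.stack([(u-K[0,2])/K[0,0]*d,(v-K[1,2])/K[1,1]*d,d],-1);return P@M[:3,:3].T+M[:3,3]
E
python3 - <<'E'
from h import *
T=cur();np.save("pics/T1.npy",T);p,d=capture("wrist");cv2.imwrite("pics/w1.png",p[:,:,::-1]);np.save("pics/w1.npy",d)
print(sense()["joints"].round(1),T[:3,3].round(4))
W=wworld(d,T);m=(W[...,2]>.058)&(W[...,2]<.075);m&=(abs(W[...,0]-.669)<.04)&(abs(W[...,1]-.31)<.04)
w=W[m];print("bush",len(w),w.mean(0),(w.min(0)+w.max(0))/2,np.percentile(w[:,2],90));v,u=np.nonzero(m);print(u.mean(),v.mean())
E
```

```text
[ 60.4  33.4 -21.8  50.4 -55.4 -46.5] [0.5644 0.391  0.1194]
bush 1401 [0.66722514 0.31509401 0.0641805 ] [0.66876497 0.3137947  0.06264298] 0.06547863067045934
308.84725196288366 145.01927194860815
```

View pics/w1.png

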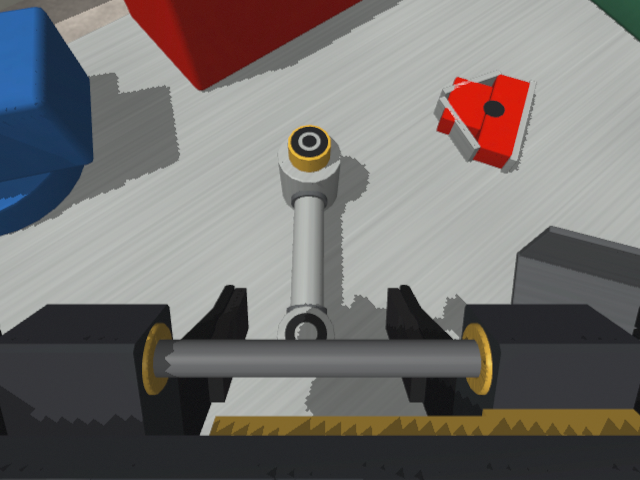

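The view shows the link pointing away: bush top at (309,142), small eye at (306,328), with the tube between the open fingers. Magnet and angle iron are well to the right.

```bash
python3 - <<'E'
from h import *
T=np.load("pics/T1.npy");a=wray(309,142,.064,T)[:2];b=wray(306,327,.040,T)[:2];dd=a-b
h=np.degrees(np.arctan2(dd[1],dd[0]));print(a,b,np.linalg.norm(dd),h)
h=-39.5;u=np.array([np.cos(np.radians(h)),np.sin(np.radians(h))])
e=(a+np.array([.669,.3103]))/2
g=np.r_[e-.067*u,.025];G=pose(g,h,40,False);P=G.copy();P[:3,3]-=.05*G[:3,2];C=cur();rows(C,P,4);rows(P,G,5);print(e,G[:3,3])
E
```

```text
[0.6691645  0.31342182] [0.57582137 0.3904624 ] 0.1210297088761185 -39.534500792381124
n 4 t cm [-0.29 -0.1   2.13] a [-0.0009 -0.0002  0.0028]
n 5 t cm [ 0. -0.  1.] a [-0.  0.  0.]
[0.66908225 0.31186091] [0.62680723 0.34670975 0.01044516]
```

>>> drive_tool(
  rows=[
    {"tx": -0.29, "ty": -0.1, "tz": 2.13, "ax": -0.001, "ay": 0, "az": 0.003, "claw": 6},
    {"tx": -0.29, "ty": -0.1, "tz": 2.13, "ax": -0.001, "ay": 0, "az": 0.003, "claw": 6},
    {"tx": -0.29, "ty": -0.1, "tz": 2.13, "ax": -0.001, "ay": 0, "az": 0.003, "claw": 6},
    {"tx": -0.29, "ty": -0.1, "tz": 2.13, "ax": -0.001, "ay": 0, "az": 0.003, "claw": 6},
    {"tx": 0, "ty": 0, "tz": 0, "ax": 0, "ay": 0, "az": 0, "claw": 6},
    {"tx": 0, "ty": 0, "tz": 0, "ax": 0, "ay": 0, "az": 0, "claw": 6},
  ],
)

```text
time_s: 2.32
tcp_pos: [0.6021, 0.3713, 0.052]
ee_rot: [[0.59, -0.634, 0.5], [-0.489, -0.773, -0.404], [0.643, -0.007, -0.766]]
wrist_force: [1.1, 0.4, -0.2]
gripper_width: 0.685
gripper_force: 0.0
```

```bash
python3 - <<'E'
from h import *
h=-39.4;u=np.array([np.cos(np.radians(h)),np.sin(np.radians(h))])
g=np.r_[np.array([.669,.312])-.067*u,.0255];G=pose(g,h,40,False);rows(cur(),G,5);print(cur().round(4),G.round(4))
E
```

```text
n 5 t cm [0.   0.07 1.07] a [-0.0011  0.     -0.0007]
[[ 0.5897 -0.6341  0.5002  0.6021]
 [-0.4891 -0.7732 -0.4036  0.3713]
 [ 0.6427 -0.0067 -0.7661  0.052 ]
 [ 0.      0.      0.      1.    ]] [[ 0.5919 -0.6347  0.4967  0.6267]
 [-0.4862 -0.7727 -0.408   0.3468]
 [ 0.6428 -0.     -0.766   0.0109]
 [ 0.      0.      0.      1.    ]]
```

Tracks well; descend, then close.

>>> drive_tool(
  rows=[
    {"tx": 0, "ty": 0.07, "tz": 1.07, "ax": -0.001, "ay": 0, "az": -0.001, "claw": 6},
    {"tx": 0, "ty": 0.07, "tz": 1.07, "ax": -0.001, "ay": 0, "az": -0.001, "claw": 6},
    {"tx": 0, "ty": 0.07, "tz": 1.07, "ax": -0.001, "ay": 0, "az": -0.001, "claw": 6},
    {"tx": 0, "ty": 0.07, "tz": 1.07, "ax": -0.001, "ay": 0, "az": -0.001, "claw": 6},
    {"tx": 0, "ty": 0.07, "tz": 1.07, "ax": -0.001, "ay": 0, "az": -0.001, "claw": 6},
    {"tx": 0, "ty": 0, "tz": 0, "ax": 0, "ay": 0, "az": 0, "claw": 4},
    {"tx": 0, "ty": 0, "tz": 0, "ax": 0, "ay": 0, "az": 0, "claw": 3},
  ],
)

```text
time_s: 2.9
tcp_pos: [0.6268, 0.3463, 0.0109]
ee_rot: [[0.593, -0.634, 0.497], [-0.486, -0.773, -0.407], [0.643, 0.0, -0.766]]
wrist_force: [0.7, 0.3, 0.3]
gripper_width: 0.608
gripper_force: 0.0
```

>>> drive_tool(
  rows=[
    {"tx": 0, "ty": 0, "tz": 0, "ax": 0, "ay": 0, "az": 0, "claw": 1.5},
    {"tx": 0, "ty": 0, "tz": 0, "ax": 0, "ay": 0, "az": 0, "claw": 1.5},
    {"tx": 0, "ty": 0, "tz": 0, "ax": 0, "ay": 0, "az": 0, "claw": 1.5},
    {"tx": 0, "ty": 0, "tz": 0, "ax": 0, "ay": 0, "az": 0, "claw": 1.5},
    {"tx": 0, "ty": 0, "tz": 0, "ax": 0, "ay": 0, "az": 0, "claw": 1.5},
  ],
)

```text
time_s: 3.32
tcp_pos: [0.6266, 0.3473, 0.0113]
ee_rot: [[0.593, -0.633, 0.498], [-0.486, -0.774, -0.406], [0.643, -0.001, -0.766]]
wrist_force: [-0.6, -0.9, 1.5]
gripper_width: 0.247
gripper_force: 13.1
```

```bash
python3 - <<'E'
from h import *
C=cur();np.save("pics/Tg.npy",C);print(C.round(4),sense()["wrist_force"])
L=C.copy();L[2,3]+=.10;rows(C,L,5)
E
```

```text
[[ 0.5927 -0.6331  0.4979  0.6266]
 [-0.4856 -0.7741 -0.4062  0.3473]
 [ 0.6426 -0.0011 -0.7662  0.0113]
 [ 0.      0.      0.      1.    ]] [-0.62495291 -0.9450101   1.52869127]
n 5 t cm [ 1.29 -0.   -1.53] a [0. 0. 0.]
```

>>> drive_tool(
  rows=[
    {"tx": 1.29, "ty": 0, "tz": -1.53, "ax": 0, "ay": 0, "az": 0, "claw": 1.5},
    {"tx": 1.29, "ty": 0, "tz": -1.53, "ax": 0, "ay": 0, "az": 0, "claw": 1.5},
    {"tx": 1.29, "ty": 0, "tz": -1.53, "ax": 0, "ay": 0, "az": 0, "claw": 1.5},
    {"tx": 1.29, "ty": 0, "tz": -1.53, "ax": 0, "ay": 0, "az": 0, "claw": 1.5},
    {"tx": 1.29, "ty": 0, "tz": -1.53, "ax": 0, "ay": 0, "az": 0, "claw": 1.5},
    {"tx": 0, "ty": 0, "tz": 0, "ax": 0, "ay": 0, "az": 0, "claw": 1.5},
    {"tx": 0, "ty": 0, "tz": 0, "ax": 0, "ay": 0, "az": 0, "claw": 1.5},
  ],
)

```text
time_s: 3.9
tcp_pos: [0.6263, 0.347, 0.1102]
ee_rot: [[0.593, -0.633, 0.497], [-0.487, -0.774, -0.405], [0.641, -0.001, -0.768]]
wrist_force: [-0.1, -0.0, -5.3]
gripper_width: 0.242
gripper_force: 30.0
```

```bash
cat >> h.py <<'E'
RAM=np.array([.6213,-.1237]);YAW=-9.8;EX=np.array([np.cos(np.radians(YAW)),np.sin(np.radians(YAW))]);EY=np.array([-EX[1],EX[0]])
def press(x,y,z): return np.r_[RAM+x*EX+y*EY,z]
E
python3 - <<'E'
from h import *
C=cur();p,d=capture("wrist");cv2.imwrite("pics/w2.png",p[:,:,::-1]);s=sense();print(C[:3,3],s["wrist_force"],s["gripper_width"],s["gripper_force"])
W=wworld(d,C);q=W[100:235,285:335]
for v0,v1 in((125,160),(215,300)):
    w=W[v0:v1,298:318].reshape(-1,3);print(v0,w[::40][:6].round(4).tolist())
A=pose(press(-.09,.16,.30),YAW,40,False);B=pose(press(-.09,.085,.105),YAW,40,False);
rows(C,A);rows(A,B)
E
```

```text
[0.62631265 0.34695429 0.11018792] [ 0.05536001 -0.35005861 -6.08654915] 0.24499258943221586 30.003354605287313
125 [[0.6768, 0.3156, 0.1596], [0.6753, 0.3168, 0.1609], [0.6746, 0.3173, 0.1608], [0.6738, 0.3179, 0.1609], [0.6729, 0.3186, 0.1612], [0.6726, 0.3189, 0.1605]]
215 [[0.6572, 0.3324, 0.1357], [0.6571, 0.3326, 0.1342], [0.6576, 0.3323, 0.1312], [0.6566, 0.3331, 0.1319], [0.6557, 0.3338, 0.1323], [0.655, 0.3343, 0.1323]]
n 9 t cm [ 1.9   3.32 -0.95] a [ 0.0366  0.0002 -0.0439]
n 6 t cm [-2.09  1.25  2.49] a [-0. -0.  0.]
```

View pics/w2.png

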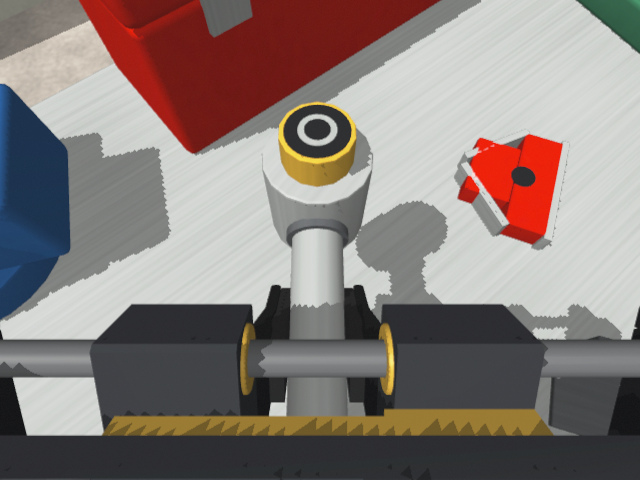

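>>> drive_tool(
  rows=[
    {"tx": 1.22, "ty": 2.13, "tz": -0.61, "ax": 0.0235, "ay": 0, "az": -0.0282, "claw": 1.5},
    {"tx": 1.22, "ty": 2.13, "tz": -0.61, "ax": 0.0235, "ay": 0, "az": -0.0282, "claw": 1.5},
    {"tx": 1.22, "ty": 2.13, "tz": -0.61, "ax": 0.0235, "ay": 0, "az": -0.0282, "claw": 1.5},
    {"tx": 1.22, "ty": 2.13, "tz": -0.61, "ax": 0.0235, "ay": 0, "az": -0.0282, "claw": 1.5},
    {"tx": 1.22, "ty": 2.13, "tz": -0.61, "ax": 0.0235, "ay": 0, "az": -0.0282, "claw": 1.5},
    {"tx": 1.22, "ty": 2.13, "tz": -0.61, "ax": 0.0235, "ay": 0, "az": -0.0282, "claw": 1.5},
    {"tx": 1.22, "ty": 2.13, "tz": -0.61, "ax": 0.0235, "ay": 0, "az": -0.0282, "claw": 1.5},
  ],
)

```text
time_s: 4.53
tcp_pos: [0.5756, 0.1992, 0.1957]
ee_rot: [[0.701, -0.414, 0.581], [-0.315, -0.91, -0.269], [0.64, 0.005, -0.768]]
wrist_force: [0.7, -1.2, -5.1]
gripper_width: 0.24
gripper_force: 30.0
```

>>> drive_tool(
  rows=[
    {"tx": 1.22, "ty": 2.13, "tz": -0.61, "ax": 0.0235, "ay": 0, "az": -0.0282, "claw": 1.5},
    {"tx": 1.22, "ty": 2.13, "tz": -0.61, "ax": 0.0235, "ay": 0, "az": -0.0282, "claw": 1.5},
    {"tx": 1.22, "ty": 2.13, "tz": -0.61, "ax": 0.0235, "ay": 0, "az": -0.0282, "claw": 1.5},
    {"tx": 1.22, "ty": 2.13, "tz": -0.61, "ax": 0.0235, "ay": 0, "az": -0.0282, "claw": 1.5},
    {"tx": 1.22, "ty": 2.13, "tz": -0.61, "ax": 0.0235, "ay": 0, "az": -0.0282, "claw": 1.5},
    {"tx": 1.22, "ty": 2.13, "tz": -0.61, "ax": 0.0235, "ay": 0, "az": -0.0282, "claw": 1.5},
    {"tx": 1.22, "ty": 2.13, "tz": -0.61, "ax": 0.0235, "ay": 0, "az": -0.0282, "claw": 1.5},
    {"tx": 0, "ty": 0, "tz": 0, "ax": 0, "ay": 0, "az": 0, "claw": 1.5},
    {"tx": 0, "ty": 0, "tz": 0, "ax": 0, "ay": 0, "az": 0, "claw": 1.5},
  ],
)

```text
time_s: 5.28
tcp_pos: [0.5655, 0.0462, 0.2841]
ee_rot: [[0.757, -0.175, 0.63], [-0.132, -0.985, -0.114], [0.64, 0.003, -0.768]]
wrist_force: [-0.7, 0.1, -4.6]
gripper_width: 0.246
gripper_force: 30.0
```

```bash
python3 - <<'E'
from h import *
C=cur();print(C[:3,3],sense()["joints"].round(1),sense()["gripper_width"])
p,d=capture("wrist");cv2.imwrite("pics/w3.png",p[:,:,::-1]);np.save("pics/w3.npy",d);np.save("pics/T3.npy",C)
D=pose(press(-.09,.085,.28),YAW,40,False);B=pose(press(-.09,.085,.105),YAW,40,False)
rows(C,D,4);rows(D,B,8)
E
```

```text
[0.56549028 0.0462311  0.28408269] [ 20.9  -2.1 -48.9  69.1 -20.8  -2.4] 0.2456368340681249
n 4 t cm [-0.18  1.82  0.46] a [ 0.0013  0.001  -0.0003]
n 8 t cm [-1.41  0.    1.68] a [-0. -0.  0.]
```

View pics/w3.png

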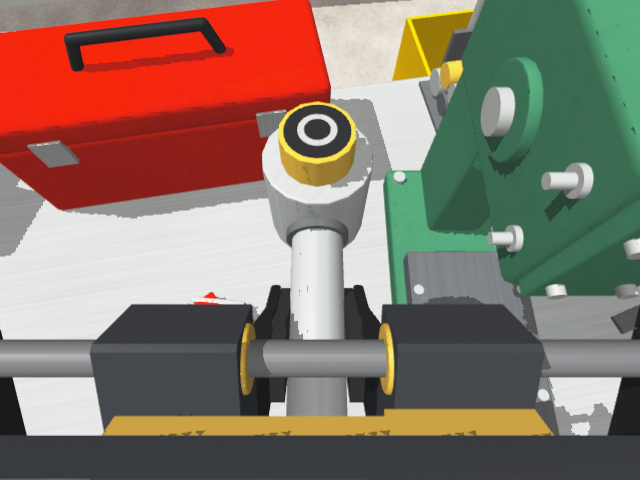

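Link is held straight with its bush at (317,130), press head on the right. The wrist is close to its j5 limit, so I check the kinematics before going lower.

```bash
cat > ik.py <<'E'
from h import *
from scipy.optimize import least_squares
def Rx(a):return Ro.from_euler('x',a,degrees=True).as_matrix()
def Ry(a):return Ro.from_euler('y',a,degrees=True).as_matrix()
def Rz(a):return Ro.from_euler('z',a,degrees=True).as_matrix()
def fk(q,P,R6=np.eye(3)):
    L,d,a0,h,l2,l3,e=P
    r=np.radians(q[1]);p=np.radians(q[1]-q[2])
    w=Rz(q[0])@np.array([a0+l2*np.sin(r)+l3*np.cos(p)+e*np.sin(p),d,h+l2*np.cos(r)-l3*np.sin(p)+e*np.cos(p)])
    R=Rz(q[0])@Ry(q[1]-q[2])@Rx(S[0]*q[3])@Ry(-q[4])@Rx(S[1]*q[5])@R6
    T=np.eye(4);T[:3,:3]=R;T[:3,3]=w+L*R[:,2];return T
S=[1,1]
def rotT(T,sgn):pass
E
cat > fit.py <<'E'
from ik import *
import ik
data=[([78.7026,22.087,.3852,-.0257,-68.4096,-14.8154],[.27484,.56071,.22154],[[.897857,-.440287,-.00079],[-.4402877,-.897855,-.00182],[.00009,.0019857,-.999998]]),
([60.4,33.4,-21.8,50.4,-55.4,-46.5],[.5644,.391,.1194],np.load("pics/T1.npy")[:3,:3]),
(sense()["joints"],sense()["tcp_pos"],sense()["ee_rot"])]
best=None
for s0 in(1,-1):
  for s1 in(1,-1):
    ik.S[:]=[s0,s1]
    R6=[fk(q,np.zeros(7))[:3,:3].T@np.array(R) for q,t,R in data]
    err=max(Ro.from_matrix(R6[0].T@r).magnitude() for r in R6[1:])
    if best is None or err<best[0]:best=(err,s0,s1,R6[0])
print(best);ik.S[:]=best[1:3];R6=best[3]
f=lambda P:np.concatenate([fk(q,P,R6)[:3,3]-np.array(t) for q,t,R in data]+[.02*(P-P0)])
P0=np.array([.2,-.15,0,.35,.4,.4,0]);s=least_squares(f,P0);print(s.x.round(3),np.abs(s.fun[:9]).max())
np.savez("kin.npz",S=best[1:3],R6=R6,P=s.x)
E
python3 fit.py
```

```text
(0.004396641157410127, -1, -1, array([[ 4.27301029e-06,  5.57423236e-07,  9.99999968e-01],
       [-1.00000023e+00, -6.68792675e-07,  2.25624885e-06],
       [ 7.42157641e-07, -1.00000009e+00,  4.33061991e-06]]))
[ 0.255 -0.123  0.247  0.058  0.462  0.171  0.068] 0.04927495764133138
```

```bash
cat >> h.py <<'E'
def lp(ex,ey,z,h=-30,lean=40):
    u=np.array([np.cos(np.radians(h)),np.sin(np.radians(h)),0]);return pose(press(ex,ey,z)-.0674*u,h,lean,False)
E
cat >> fit.py <<'E'
E
python3 - <<'E'
from h import *
C=cur();A=lp(-.02,.11,.28);rows(C,A,6);print(A[:3,3]);rows(A,lp(-.02,.1,.18),4)
E
```

```text
n 6 t cm [0.02 0.46 0.42] a [-0.0369  0.0006  0.0451]
[0.57252151 0.01569258 0.26544516]
n 4 t cm [-1.54  0.23  1.97] a [-0.  0.  0.]
```

>>> drive_tool(
  rows=[
    {"tx": 0.02, "ty": 0.46, "tz": 0.42, "ax": -0.037, "ay": 0, "az": 0.045, "claw": 1.5},
    {"tx": 0.02, "ty": 0.46, "tz": 0.42, "ax": -0.037, "ay": 0, "az": 0.045, "claw": 1.5},
    {"tx": 0.02, "ty": 0.46, "tz": 0.42, "ax": -0.037, "ay": 0, "az": 0.045, "claw": 1.5},
    {"tx": 0.02, "ty": 0.46, "tz": 0.42, "ax": -0.037, "ay": 0, "az": 0.045, "claw": 1.5},
    {"tx": 0.02, "ty": 0.46, "tz": 0.42, "ax": -0.037, "ay": 0, "az": 0.045, "claw": 1.5},
    {"tx": 0.02, "ty": 0.46, "tz": 0.42, "ax": -0.037, "ay": 0, "az": 0.045, "claw": 1.5},
    {"tx": 0, "ty": 0, "tz": 0, "ax": 0, "ay": 0, "az": 0, "claw": 1.5},
  ],
)

```text
time_s: 5.92
tcp_pos: [0.5742, 0.0177, 0.2645]
ee_rot: [[0.667, -0.498, 0.554], [-0.382, -0.867, -0.32], [0.64, 0.002, -0.769]]
wrist_force: [0.2, 1.3, -5.2]
gripper_width: 0.244
gripper_force: 30.0
```

```bash
python3 - <<'E'
from h import *
s=sense();print(s["joints"].round(1),s["tcp_pos"].round(4));np.savez("pics/s4.npz",**{k:s[k] for k in("joints","tcp_pos","ee_rot")})
E
```

```text
[ 24.4   3.  -46.4  67.3 -34.3 -20.1] [0.5742 0.0177 0.2645]
```

>>> drive_tool(
  rows=[
    {"tx": -1.54, "ty": 0.23, "tz": 1.97, "ax": 0, "ay": 0, "az": 0, "claw": 1.5},
    {"tx": -1.54, "ty": 0.23, "tz": 1.97, "ax": 0, "ay": 0, "az": 0, "claw": 1.5},
    {"tx": -1.54, "ty": 0.23, "tz": 1.97, "ax": 0, "ay": 0, "az": 0, "claw": 1.5},
    {"tx": -1.54, "ty": 0.23, "tz": 1.97, "ax": 0, "ay": 0, "az": 0, "claw": 1.5},
    {"tx": 0, "ty": 0, "tz": 0, "ax": 0, "ay": 0, "az": 0, "claw": 1.5},
  ],
)

```text
time_s: 6.33
tcp_pos: [0.5702, 0.008, 0.1663]
ee_rot: [[0.674, -0.494, 0.55], [-0.378, -0.87, -0.317], [0.635, 0.006, -0.773]]
wrist_force: [-0.1, -1.6, -6.6]
gripper_width: 0.242
gripper_force: 30.0
```

```bash
python3 - <<'E'
from h import *
s=sense();print(s["joints"].round(1),s["tcp_pos"].round(4),s["ee_rot"].round(3));np.savez("pics/s5.npz",**{k:s[k] for k in("joints","tcp_pos","ee_rot")})
# general fit
import ik
from ik import *
ik.S[:]=[-1,-1]
data=[([78.7026,22.087,.3852,-.0257,-68.4096,-14.8154],[.27484,.56071,.22154],0),
([60.4,33.4,-21.8,50.4,-55.4,-46.5],[.5644,.391,.1194],0),([20.9,-2.1,-48.9,69.1,-20.8,-2.4],[.56549,.04623,.28408],0),
([78.69961,21.3589,2.24946,-.01466,-70.96753,-42.65884],[.275,.5609,.2421],0)]
for f in("s4","s5"):
    z=np.load(f"pics/{f}.npz");data.append((z["joints"],z["tcp_pos"],z["ee_rot"]))
def fkg(q,P):
    d,a0,h,l2,l3,e,x5,z5,y5,L=P;r=np.radians(q[1]);A=Rz(q[0]);B=A@Ry(q[1]-q[2]);C=B@Rx(-q[3]);D=C@Ry(-q[4])
    return A@np.array([a0+l2*np.sin(r),d,h+l2*np.cos(r)])+B@np.array([l3,0,e])+C@np.array([0,y5,0])+D@np.array([L,0,z5])
P0=np.array([0,0,.3,.4,.4,0,0,0,-.1,.25])
s=least_squares(lambda P:np.concatenate([fkg(q,P)-t for q,t,_ in data]+[.003*(P-P0)]),P0)
print(s.x.round(3),np.abs(s.fun[:18]).max());np.save("kin.npy",s.x)
E
```

```text
[  8.4   9.5 -55.  106.4 -24.3 -48.9] [0.5702 0.008  0.1663] [[ 0.674 -0.494  0.55 ]
 [-0.378 -0.87  -0.317]
 [ 0.635  0.006 -0.773]]
[ 0.001 -0.004  0.163  0.567  0.425 -0.    -0.     0.001 -0.16   0.309] 0.0011537167495455358
```

```bash
cat > ik2.py <<'E'
from ik import *
import ik
ik.S[:]=[-1,-1];PK=np.load("kin.npy");R6=np.array([[0,0,1],[-1,0,0],[0,-1,0.]])
lo=np.array([-179,-69,-61,-181,-171,-9.6]);lo=np.array([-179.,-69.,-61.,-181.,-171.,-177.]);hi=np.array([179.,118.,80.,117.3,-9.3,177.])
def fkg(q,P=PK):
    d,a0,h,l2,l3,e,x5,z5,y5,L=P;r=np.radians(q[1]);A=Rz(q[0]);B=A@Ry(q[1]-q[2]);C=B@Rx(-q[3]);D=C@Ry(-q[4])
    T=np.eye(4);T[:3,:3]=D@Rx(-q[5])@R6
    T[:3,3]=A@np.array([a0+l2*np.sin(r),d,h+l2*np.cos(r)])+B@np.array([l3,0,e])+C@np.array([0,y5,0])+D@np.array([L,0,z5]);return T
def solve(T,q0):
    def f(q):
        F=fkg(q);return np.r_[(F[:3,3]-T[:3,3])*5,Ro.from_matrix(F[:3,:3].T@T[:3,:3]).as_rotvec()]
    s=least_squares(f,np.clip(q0,lo+.1,hi-.1),bounds=(lo,hi),x_scale=30);return s.x,np.abs(s.fun).max()
E
python3 - <<'E'
from ik2 import *
q0=sense()["joints"]
for h in(-10,-20,-30,-40,-50,-60):
  for z in(.10,.085):
    out=[]
    for s in(q0,[8,20,-50,60,-40,-40],[-10,20,-50,-90,-30,130],[-10,20,-50,-170,-30,150],[-30,20,-50,-90,-30,60]):
        q,e=solve(lp(0,0,z,h),s)
        if e<1e-3: out.append(tuple(q.round(0)))
    print(h,z,set(out))
E
```

```text
-10 0.1 set()
-10 0.085 set()
-20 0.1 set()
-20 0.085 set()
-30 0.1 set()
-30 0.085 set()
-40 0.1 set()
-40 0.085 set()
-50 0.1 {(np.float64(2.0), np.float64(21.0), np.float64(-53.0), np.float64(109.0), np.float64(-32.0), np.float64(-67.0))}
-50 0.085 {(np.float64(1.0), np.float64(23.0), np.float64(-54.0), np.float64(113.0), np.float64(-33.0), np.float64(-70.0))}
-60 0.1 {(np.float64(12.0), np.float64(24.0), np.float64(-49.0), np.float64(87.0), np.float64(-38.0), np.float64(-63.0))}
-60 0.085 {(np.float64(11.0), np.float64(25.0), np.float64(-50.0), np.float64(90.0), np.float64(-37.0), np.float64(-66.0))}
```

```bash
python3 - <<'E'
from ik2 import *
q0=sense()["joints"]
rng=np.random.default_rng(0)
seeds=[q0,[8,20,-50,60,-40,-40],[0,20,-50,-90,-30,100],[-20,20,-45,30,-50,-60]]+[rng.uniform([-40,10,-60,-180,-90,-170],[40,50,-10,117,-10,170]) for _ in range(8)]
for fl in(False,True):
 for lean in(40,30,25,20):
  for h in(-40,-30,-20,-10,0,10,20):
    u=np.array([np.cos(np.radians(h)),np.sin(np.radians(h)),0]);T=pose(press(0,0,.085)-.0674*u,h,lean,fl)
    out=[]
    for s in seeds:
        q,e=solve(T,s)
        if e<1e-3: out.append(tuple(int(v) for v in q.round(0)))
    if out: print(fl,lean,h,set(out))
E
```

```text
False 40 10 {(-12, 19, -24, -58, -17, 165)}
False 40 20 {(-18, 21, -20, -59, -27, 177)}
False 30 -40 {(-8, 20, -52, 117, -17, -57)}
False 30 10 {(-2, 19, -28, -26, -14, 126)}
False 30 20 {(-9, 21, -22, -35, -25, 148)}
False 25 -40 {(-1, 19, -51, 93, -15, -39)}
False 25 10 {(0, 20, -29, -15, -17, 114)}
False 25 20 {(-6, 21, -23, -25, -25, 136)}
False 20 -40 {(8, 20, -46, 57, -18, -12)}
False 20 -30 {(2, 19, -49, 67, -11, -8)}
False 20 0 {(4, 20, -35, 6, -15, 80)}
False 20 10 {(1, 20, -28, -9, -22, 107)}
False 20 20 {(-3, 22, -23, -17, -28, 127)}
True 40 10 {(-12, 19, -24, -58, -17, -15)}
True 40 20 {(-18, 21, -20, -59, -27, -3)}
True 30 -40 {(-8, 20, -52, 117, -17, 123)}
True 30 10 {(-2, 19, -28, -26, -14, -54)}
True 30 20 {(-9, 21, -22, -35, -25, -32)}
True 25 -40 {(-1, 19, -51, 93, -15, 141)}
True 25 10 {(0, 20, -29, -15, -17, -66)}
True 25 20 {(-6, 21, -23, -25, -25, -44)}
True 20 -40 {(8, 20, -46, 57, -18, 168)}
True 20 -30 {(2, 19, -49, 67, -11, 172)}
True 20 0 {(4, 20, -35, 6, -15, -100)}
True 20 10 {(1, 20, -28, -9, -22, -73)}
True 20 20 {(-3, 22, -23, -17, -28, -53)}
```

```bash
cat >> h.py <<'E'
def lq(ex,ey,z,h,lean,g):  # eye in press coords, flipped tool, grasp g behind eye
    u=np.array([np.cos(np.radians(h)),np.sin(np.radians(h)),0]);return pose(press(ex,ey,z)-g*u,h,lean,True)
E
python3 - <<'E'
from ik2 import *
sd=[[0,20,-50,90,-20,140],[8,20,-46,57,-20,165],[30,20,-30,30,-40,140],[50,30,-25,40,-50,130],[30,20,-30,60,-40,120]]
def show(n,T):
    o=[]
    for s in sd:
        q,e=solve(T,s)
        if e<1e-3:o.append(tuple(int(v) for v in q.round(0)))
    print(n,set(o))
for lean in(22,25,28):
  for h in(-36,-40):
    for ey,z in((0,.085),(0,.11),(.1,.11),(.1,.28)): show((lean,h,ey,z),lq(-.0,ey,z,h,lean,.079))
u=np.array([.7739,-.6333,0])
for lean in(22,25,28):
    for z in(.025,.15): show(("pick",lean,z),pose(np.r_[.669,.312,z]-.079*u,-39.3,lean,True))
show("vert",pose([.45,.3,.3],-39,0,True))
E
```

```text
(22, -36, 0, 0.085) {(1, 19, -52, 82, -13, 153)}
(22, -36, 0, 0.11) {(8, 17, -49, 61, -17, 168)}
(22, -36, 0.1, 0.11) {(21, 19, -44, 53, -23, 165)}
(22, -36, 0.1, 0.28) set()
(22, -40, 0, 0.085) {(5, 19, -50, 74, -16, 154)}
(22, -40, 0, 0.11) {(10, 17, -47, 58, -20, 166)}
(22, -40, 0.1, 0.11) {(23, 20, -42, 50, -26, 163)}
(22, -40, 0.1, 0.28) set()
(25, -36, 0, 0.085) {(-6, 18, -53, 105, -13, 137)}
(25, -36, 0, 0.11) {(1, 16, -52, 84, -15, 151)}
(25, -36, 0.1, 0.11) {(18, 18, -48, 68, -22, 152)}
(25, -36, 0.1, 0.28) set()
(25, -40, 0, 0.085) {(-1, 19, -52, 94, -16, 139)}
(25, -40, 0, 0.11) {(5, 17, -51, 76, -18, 152)}
(25, -40, 0.1, 0.11) {(21, 19, -46, 62, -25, 152)}
(25, -40, 0.1, 0.28) set()
(28, -36, 0, 0.085) set()
(28, -36, 0, 0.11) {(-5, 16, -54, 104, -14, 137)}
(28, -36, 0.1, 0.11) {(15, 18, -50, 82, -22, 141)}
(28, -36, 0.1, 0.28) set()
(28, -40, 0, 0.085) {(-5, 19, -53, 109, -17, 128)}
(28, -40, 0, 0.11) {(0, 16, -53, 94, -18, 139)}
(28, -40, 0.1, 0.11) {(18, 19, -49, 74, -25, 142)}
(28, -40, 0.1, 0.28) {(29, 8, -30, 37, -47, 177)}
('pick', 22, 0.025) {(50, 39, -18, 37, -38, 150)}
('pick', 22, 0.15) {(51, 32, -10, 28, -52, 161)}
('pick', 25, 0.025) {(51, 40, -20, 43, -38, 144)}
('pick', 25, 0.15) {(52, 32, -12, 33, -52, 157)}
('pick', 28, 0.025) {(51, 40, -22, 48, -39, 139)}
('pick', 28, 0.15) {(53, 32, -14, 37, -52, 153)}
vert set()
```

```bash
python3 - <<'E'
from h import *
C=cur();G=np.load("pics/Tg.npy");A=G.copy();A[2,3]+=.10;rows(C,A,14);B=G.copy();B[2,3]+=.001;rows(A,B,7)
E
```

```text
n 14 t cm [-1.05 -2.23 -0.37] a [-0.0073  0.0007  0.0096]
n 7 t cm [-0.91  0.    1.08] a [0. 0. 0.]
```

>>> drive_tool(
  rows=[
    {"tx": -1.05, "ty": -2.23, "tz": -0.37, "ax": -0.0073, "ay": 0.0007, "az": 0.0096, "claw": 1.5},
    {"tx": -1.05, "ty": -2.23, "tz": -0.37, "ax": -0.0073, "ay": 0.0007, "az": 0.0096, "claw": 1.5},
    {"tx": -1.05, "ty": -2.23, "tz": -0.37, "ax": -0.0073, "ay": 0.0007, "az": 0.0096, "claw": 1.5},
    {"tx": -1.05, "ty": -2.23, "tz": -0.37, "ax": -0.0073, "ay": 0.0007, "az": 0.0096, "claw": 1.5},
    {"tx": -1.05, "ty": -2.23, "tz": -0.37, "ax": -0.0073, "ay": 0.0007, "az": 0.0096, "claw": 1.5},
    {"tx": -1.05, "ty": -2.23, "tz": -0.37, "ax": -0.0073, "ay": 0.0007, "az": 0.0096, "claw": 1.5},
    {"tx": -1.05, "ty": -2.23, "tz": -0.37, "ax": -0.0073, "ay": 0.0007, "az": 0.0096, "claw": 1.5},
  ],
)

```text
time_s: 6.92
tcp_pos: [0.5942, 0.1813, 0.1463]
ee_rot: [[0.626, -0.569, 0.533], [-0.438, -0.822, -0.363], [0.645, -0.007, -0.764]]
wrist_force: [1.6, -1.1, -4.3]
gripper_width: 0.24
gripper_force: 30.0
```

>>> drive_tool(
  rows=[
    {"tx": -1.05, "ty": -2.23, "tz": -0.37, "ax": -0.0073, "ay": 0.0007, "az": 0.0096, "claw": 1.5},
    {"tx": -1.05, "ty": -2.23, "tz": -0.37, "ax": -0.0073, "ay": 0.0007, "az": 0.0096, "claw": 1.5},
    {"tx": -1.05, "ty": -2.23, "tz": -0.37, "ax": -0.0073, "ay": 0.0007, "az": 0.0096, "claw": 1.5},
    {"tx": -1.05, "ty": -2.23, "tz": -0.37, "ax": -0.0073, "ay": 0.0007, "az": 0.0096, "claw": 1.5},
    {"tx": -1.05, "ty": -2.23, "tz": -0.37, "ax": -0.0073, "ay": 0.0007, "az": 0.0096, "claw": 1.5},
    {"tx": -1.05, "ty": -2.23, "tz": -0.37, "ax": -0.0073, "ay": 0.0007, "az": 0.0096, "claw": 1.5},
    {"tx": -1.05, "ty": -2.23, "tz": -0.37, "ax": -0.0073, "ay": 0.0007, "az": 0.0096, "claw": 1.5},
    {"tx": 0, "ty": 0, "tz": 0, "ax": 0, "ay": 0, "az": 0, "claw": 1.5},
    {"tx": 0, "ty": 0, "tz": 0, "ax": 0, "ay": 0, "az": 0, "claw": 1.5},
  ],
)

```text
time_s: 7.67
tcp_pos: [0.6292, 0.3505, 0.1185]
ee_rot: [[0.584, -0.635, 0.506], [-0.489, -0.772, -0.405], [0.648, -0.011, -0.762]]
wrist_force: [-0.5, -0.9, -5.8]
gripper_width: 0.239
gripper_force: 30.0
```

```bash
python3 - <<'E'
from h import *
C=cur();G=np.load("pics/Tg.npy");print(C[:3,3]);B=G.copy();B[2,3]+=.001;rows(C,B,8)
E
```

```text
[0.62919955 0.35051586 0.11848555]
n 8 t cm [-0.86  0.06  1.01] a [-0.0007 -0.0009 -0.001 ]
```

>>> drive_tool(
  rows=[
    {"tx": -0.86, "ty": 0.06, "tz": 1.01, "ax": -0.0007, "ay": -0.0009, "az": -0.001, "claw": 1.5},
    {"tx": -0.86, "ty": 0.06, "tz": 1.01, "ax": -0.0007, "ay": -0.0009, "az": -0.001, "claw": 1.5},
    {"tx": -0.86, "ty": 0.06, "tz": 1.01, "ax": -0.0007, "ay": -0.0009, "az": -0.001, "claw": 1.5},
    {"tx": -0.86, "ty": 0.06, "tz": 1.01, "ax": -0.0007, "ay": -0.0009, "az": -0.001, "claw": 1.5},
    {"tx": -0.86, "ty": 0.06, "tz": 1.01, "ax": -0.0007, "ay": -0.0009, "az": -0.001, "claw": 1.5},
    {"tx": -0.86, "ty": 0.06, "tz": 1.01, "ax": -0.0007, "ay": -0.0009, "az": -0.001, "claw": 1.5},
    {"tx": -0.86, "ty": 0.06, "tz": 1.01, "ax": -0.0007, "ay": -0.0009, "az": -0.001, "claw": 1.5},
    {"tx": -0.86, "ty": 0.06, "tz": 1.01, "ax": -0.0007, "ay": -0.0009, "az": -0.001, "claw": 1.5},
    {"tx": 0, "ty": 0, "tz": 0, "ax": 0, "ay": 0, "az": 0, "claw": 1.5},
    {"tx": 0, "ty": 0, "tz": 0, "ax": 0, "ay": 0, "az": 0, "claw": 1.5},
  ],
)

```text
time_s: 8.5
tcp_pos: [0.6272, 0.3438, 0.0136]
ee_rot: [[0.59, -0.636, 0.497], [-0.486, -0.772, -0.409], [0.644, -0.0, -0.765]]
wrist_force: [-0.8, -0.1, -4.4]
gripper_width: 0.246
gripper_force: 30.0
```

>>> drive_tool(
  rows=[
    {"tx": 0, "ty": 0, "tz": 0, "ax": 0, "ay": 0, "az": 0, "claw": 5},
    {"tx": 0, "ty": 0, "tz": 0, "ax": 0, "ay": 0, "az": 0, "claw": 6},
    {"tx": 0, "ty": 0, "tz": 0, "ax": 0, "ay": 0, "az": 0, "claw": 6},
    {"tx": 0, "ty": 0, "tz": -1.5, "ax": 0, "ay": 0, "az": 0, "claw": 6},
    {"tx": 0, "ty": 0, "tz": -2, "ax": 0, "ay": 0, "az": 0, "claw": 6},
    {"tx": 0, "ty": 0, "tz": -3, "ax": 0, "ay": 0, "az": 0, "claw": 6},
    {"tx": 0, "ty": 0, "tz": -3, "ax": 0, "ay": 0, "az": 0, "claw": 6},
    {"tx": 0, "ty": 0, "tz": -3, "ax": 0, "ay": 0, "az": 0, "claw": 6},
    {"tx": 0, "ty": 0, "tz": 0, "ax": 0, "ay": 0, "az": 0, "claw": 6},
  ],
)

```text
time_s: 9.25
tcp_pos: [0.5651, 0.4012, 0.1161]
ee_rot: [[0.588, -0.631, 0.506], [-0.489, -0.776, -0.399], [0.645, -0.013, -0.764]]
wrist_force: [0.1, -0.0, 0.2]
gripper_width: 0.68
gripper_force: 0.0
```

```bash
python3 - <<'E'
from ik2 import *
C=cur();p,d=capture("wrist");cv2.imwrite("pics/w5.png",p[:,:,::-1]);np.save("pics/T5.npy",C);print(C[:3,3],sense()["joints"].round(0))
h=-39.3;u=np.array([.7739,-.6333,0])
g=np.array([.669,.312,.025])-.077*u
V=pose(g+[-.06,.04,.20],h,0,False);VF=pose(g+[-.06,.04,.20],h,0,True);H=pose(g,h,25,True);H[:3,3]-=.09*H[:3,2]
rows(C,V,8);print("turn then");rows(VF,H,7)
print([solve(VF,s) for s in([40,10,-10,10,-80,170],[40,10,-10,10,-80,-170])],solve(V,[50,10,-10,0,-80,-10]))
E
```

```text
[0.56511334 0.4012155  0.11613912] [ 60.  34. -22.  51. -55. -48.]
n 8 t cm [ 0.25  0.12 -1.13] a [-0.0017 -0.0876 -0.0002]
turn then
n 7 t cm [-0.22  0.1   1.77] a [-0.     -0.0623  0.    ]
[(array([ 50.77206612,  27.67935106,   6.30431353,   2.04409718,
       -68.56115867, 177.        ]), np.float64(0.03807593261722371)), (array([  49.15222884,   28.14839257,    8.25931242,   -0.98059924,
        -70.09520434, -177.        ]), np.float64(0.019520998677385912))] (array([ 4.96866805e+01,  2.80181746e+01,  7.68105311e+00,  3.92204030e-11,
       -6.96628785e+01,  1.01331950e+00]), np.float64(3.5943470422239443e-12))
```

View pics/w5.png

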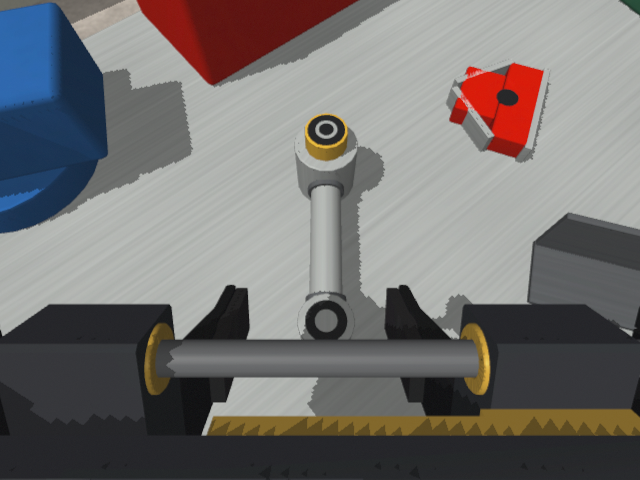

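>>> drive_tool(
  rows=[
    {"tx": 0, "ty": 0, "tz": -0.3, "ax": 0, "ay": 0, "az": -0.12, "claw": 6},
    {"tx": 0, "ty": 0, "tz": -0.3, "ax": 0, "ay": 0, "az": -0.12, "claw": 6},
    {"tx": 0, "ty": 0, "tz": -0.3, "ax": 0, "ay": 0, "az": -0.12, "claw": 6},
    {"tx": 0, "ty": 0, "tz": -0.3, "ax": 0, "ay": 0, "az": -0.12, "claw": 6},
    {"tx": 0, "ty": 0, "tz": -0.3, "ax": 0, "ay": 0, "az": -0.12, "claw": 6},
    {"tx": 0, "ty": 0, "tz": -0.3, "ax": 0, "ay": 0, "az": -0.12, "claw": 6},
    {"tx": 0, "ty": 0, "tz": 0, "ax": 0, "ay": 0, "az": -0.12, "claw": 6},
    {"tx": 0, "ty": 0, "tz": 0, "ax": 0, "ay": 0, "az": -0.12, "claw": 6},
    {"tx": 0, "ty": 0, "tz": 0, "ax": 0, "ay": 0, "az": -0.12, "claw": 6},
    {"tx": 0, "ty": 0, "tz": 0, "ax": 0, "ay": 0, "az": -0.12, "claw": 6},
  ],
)

```text
time_s: 10.13
tcp_pos: [0.5566, 0.4015, 0.1229]
ee_rot: [[0.805, 0.323, 0.498], [0.547, -0.73, -0.41], [0.231, 0.603, -0.764]]
wrist_force: [0.4, -1.0, 0.6]
gripper_width: 0.688
gripper_force: 0.0
```

>>> drive_tool(
  rows=[
    {"tx": 0, "ty": 0, "tz": 0, "ax": 0, "ay": 0, "az": -0.12, "claw": 6},
    {"tx": 0, "ty": 0, "tz": 0, "ax": 0, "ay": 0, "az": -0.12, "claw": 6},
    {"tx": 0, "ty": 0, "tz": 0, "ax": 0, "ay": 0, "az": -0.12, "claw": 6},
    {"tx": 0, "ty": 0, "tz": 0, "ax": 0, "ay": 0, "az": -0.12, "claw": 6},
    {"tx": 0, "ty": 0, "tz": 0, "ax": 0, "ay": 0, "az": -0.12, "claw": 6},
    {"tx": 0, "ty": 0, "tz": 0, "ax": 0, "ay": 0, "az": -0.12, "claw": 6},
    {"tx": 0, "ty": 0, "tz": 0, "ax": 0, "ay": 0, "az": -0.12, "claw": 6},
    {"tx": 0, "ty": 0, "tz": 0, "ax": 0, "ay": 0, "az": -0.12, "claw": 6},
    {"tx": 0, "ty": 0, "tz": 0, "ax": 0, "ay": 0, "az": -0.12, "claw": 6},
    {"tx": 0, "ty": 0, "tz": 0, "ax": 0, "ay": 0, "az": -0.12, "claw": 6},
  ],
)

```text
time_s: 10.97
tcp_pos: [0.5566, 0.4015, 0.1228]
ee_rot: [[-0.01, 0.867, 0.498], [0.878, 0.246, -0.41], [-0.478, 0.433, -0.764]]
wrist_force: [-0.6, 0.5, 0.5]
gripper_width: 0.689
gripper_force: 0.0
```

>>> drive_tool(
  rows=[
    {"tx": 0, "ty": 0, "tz": 0, "ax": 0, "ay": 0, "az": -0.12, "claw": 6},
    {"tx": 0, "ty": 0, "tz": 0, "ax": 0, "ay": 0, "az": -0.12, "claw": 6},
    {"tx": 0, "ty": 0, "tz": 0, "ax": 0, "ay": 0, "az": -0.12, "claw": 6},
    {"tx": 0, "ty": 0, "tz": 0, "ax": 0, "ay": 0, "az": -0.12, "claw": 6},
    {"tx": 0, "ty": 0, "tz": 0, "ax": 0, "ay": 0, "az": -0.12, "claw": 6},
    {"tx": 0, "ty": 0, "tz": 0, "ax": 0, "ay": 0, "az": -0.12, "claw": 6},
    {"tx": 0, "ty": 0, "tz": 0, "ax": 0, "ay": 0, "az": 0, "claw": 6},
  ],
)

```text
time_s: 11.55
tcp_pos: [0.5566, 0.4015, 0.1228]
ee_rot: [[-0.577, 0.648, 0.498], [0.501, 0.762, -0.41], [-0.645, 0.013, -0.764]]
wrist_force: [1.0, 0.3, -0.1]
gripper_width: 0.687
gripper_force: 0.0
```

```bash
python3 - <<'E'
from ik2 import *
T=np.load("pics/T5.npy");a=wray(326,129,.064,T)[:2];b=wray(325.5,320,.040,T)[:2];dd=a-b
h=np.degrees(np.arctan2(dd[1],dd[0]));print("eye",a,b,np.linalg.norm(dd),h)
C=cur();print(sense()["joints"].round(0),C.round(3))
h=-39.5;u=np.array([np.cos(np.radians(h)),np.sin(np.radians(h)),0])
mid=(a+b)/2;e=mid+.0625*u[:2];print(e);np.save("pics/eye.npy",e)
G=pose(np.r_[e,.0255]-.077*u,h,25,True);H=G.copy();H[:3,3]-=.07*G[:3,2]
rows(C,H,8);rows(H,G,6)
E
```

```text
eye [0.66761135 0.30956592] [0.57117031 0.38968759] 0.12538084278681777 -39.71925740158817
[ 62.  34. -21.  49. -57. 132.] [[-0.577  0.648  0.498  0.557]
 [ 0.501  0.762 -0.41   0.402]
 [-0.645  0.013 -0.764  0.123]
 [ 0.     0.     0.     1.   ]]
[0.66761737 0.30987186]
n 8 t cm [-0.13 -0.    0.85] a [ 0.0004  0.0331 -0.0025]
n 6 t cm [-0.   -0.    1.17] a [-0.  0.  0.]
```

>>> drive_tool(
  rows=[
    {"tx": -0.13, "ty": 0, "tz": 0.85, "ax": 0.0004, "ay": 0.0331, "az": -0.0025, "claw": 6},
    {"tx": -0.13, "ty": 0, "tz": 0.85, "ax": 0.0004, "ay": 0.0331, "az": -0.0025, "claw": 6},
    {"tx": -0.13, "ty": 0, "tz": 0.85, "ax": 0.0004, "ay": 0.0331, "az": -0.0025, "claw": 6},
    {"tx": -0.13, "ty": 0, "tz": 0.85, "ax": 0.0004, "ay": 0.0331, "az": -0.0025, "claw": 6},
    {"tx": -0.13, "ty": 0, "tz": 0.85, "ax": 0.0004, "ay": 0.0331, "az": -0.0025, "claw": 6},
    {"tx": -0.13, "ty": 0, "tz": 0.85, "ax": 0.0004, "ay": 0.0331, "az": -0.0025, "claw": 6},
    {"tx": -0.13, "ty": 0, "tz": 0.85, "ax": 0.0004, "ay": 0.0331, "az": -0.0025, "claw": 6},
    {"tx": -0.13, "ty": 0, "tz": 0.85, "ax": 0.0004, "ay": 0.0331, "az": -0.0025, "claw": 6},
    {"tx": 0, "ty": 0, "tz": 0, "ax": 0, "ay": 0, "az": 0, "claw": 6},
    {"tx": 0, "ty": 0, "tz": 0, "ax": 0, "ay": 0, "az": 0, "claw": 6},
  ],
)

```text
time_s: 12.38
tcp_pos: [0.5923, 0.3724, 0.072]
ee_rot: [[-0.696, 0.639, 0.327], [0.58, 0.769, -0.269], [-0.423, 0.002, -0.906]]
wrist_force: [0.2, 0.4, 0.3]
gripper_width: 0.688
gripper_force: 0.0
```

```bash
python3 - <<'E'
from h import *
e=np.load("pics/eye.npy");h=-39.5;u=np.array([np.cos(np.radians(h)),np.sin(np.radians(h)),0])
G=pose(np.r_[e,.0255]-.077*u,h,25,True);rows(cur(),G,6);print(cur()[:3,3],G[:3,3])
E
```

```text
n 6 t cm [ 0.01 -0.01  1.17] a [ 0.0001  0.0001 -0.0007]
[0.59230269 0.3723953  0.07202608] [0.61439822 0.35374234 0.00828015]
```

>>> drive_tool(
  rows=[
    {"tx": 0, "ty": 0, "tz": 1.17, "ax": 0, "ay": 0, "az": 0, "claw": 6},
    {"tx": 0, "ty": 0, "tz": 1.17, "ax": 0, "ay": 0, "az": 0, "claw": 6},
    {"tx": 0, "ty": 0, "tz": 1.17, "ax": 0, "ay": 0, "az": 0, "claw": 6},
    {"tx": 0, "ty": 0, "tz": 1.17, "ax": 0, "ay": 0, "az": 0, "claw": 6},
    {"tx": 0, "ty": 0, "tz": 1.17, "ax": 0, "ay": 0, "az": 0, "claw": 6},
    {"tx": 0, "ty": 0, "tz": 1.17, "ax": 0, "ay": 0, "az": 0, "claw": 6},
    {"tx": 0, "ty": 0, "tz": 0, "ax": 0, "ay": 0, "az": 0, "claw": 4},
    {"tx": 0, "ty": 0, "tz": 0, "ax": 0, "ay": 0, "az": 0, "claw": 3},
  ],
)

```text
time_s: 13.05
tcp_pos: [0.6149, 0.3536, 0.0073]
ee_rot: [[-0.699, 0.637, 0.326], [0.577, 0.771, -0.269], [-0.423, -0.0, -0.906]]
wrist_force: [0.3, -1.0, 0.4]
gripper_width: 0.611
gripper_force: 0.0
```

>>> drive_tool(
  rows=[
    {"tx": 0, "ty": 0, "tz": 0, "ax": 0, "ay": 0, "az": 0, "claw": 1.5},
    {"tx": 0, "ty": 0, "tz": 0, "ax": 0, "ay": 0, "az": 0, "claw": 1.5},
    {"tx": 0, "ty": 0, "tz": 0, "ax": 0, "ay": 0, "az": 0, "claw": 1.5},
    {"tx": 0, "ty": 0, "tz": 0, "ax": 0, "ay": 0, "az": 0, "claw": 1.5},
    {"tx": 0, "ty": 0, "tz": 0, "ax": 0, "ay": 0, "az": 0, "claw": 1.5},
    {"tx": 0, "ty": 0, "tz": 0, "ax": 0, "ay": 0, "az": 0, "claw": 1.5},
  ],
)

```text
time_s: 13.55
tcp_pos: [0.6148, 0.3548, 0.0089]
ee_rot: [[-0.699, 0.636, 0.327], [0.577, 0.772, -0.267], [-0.423, 0.002, -0.906]]
wrist_force: [-1.8, -0.6, 0.5]
gripper_width: 0.242
gripper_force: 30.0
```

```bash
python3 - <<'E'
from ik2 import *
C=cur();np.save("pics/Tg2.npy",C);s=sense();print(C.round(4),s["gripper_width"],s["joints"].round(0))
e=np.load("pics/eye.npy");g=C[:3,3]-.019*C[:3,2];h=np.arctan2(C[1,2],C[0,2]);u=np.array([np.cos(h),np.sin(h)])
print("grasp",g,"along",(e-g[:2])@u,"perp",(e-g[:2])@[-u[1],u[0]],np.degrees(h))
L=C.copy();L[2,3]+=.115;rows(C,L,7)
for ey,z in((.12,.14),(.12,.10),(0,.10),(0,.085)):
    T=lq(0,ey,z,-38,25,.077);print(ey,z,T[:3,3].round(3),[ (q.round(0),round(er,4)) for q,er in [solve(T,[5,17,-50,75,-18,150])]])
A=lq(-.02,.13,.14,-38,25,.077);rows(L,A,14)
E
```

```text
[[-0.6986  0.6362  0.3275  0.6148]
 [ 0.5774  0.7715 -0.2671  0.3548]
 [-0.4226  0.0024 -0.9063  0.0089]
 [ 0.      0.      0.      1.    ]] 0.2420149130369413 [ 50.  39. -21.  43. -38. 144.]
grasp [0.60856444 0.35988749 0.02615572] along 0.07737422651840355 perp -0.0014283789389688065 -39.205757070425086
n 7 t cm [-0.69  0.   -1.49] a [ 0. -0.  0.]
0.12 0.14 [0.587 0.037 0.123] [(array([ 25.,  17., -42.,  52., -29., 161.]), np.float64(0.0))]
0.12 0.1 [0.587 0.037 0.083] [(array([ 21.,  20., -47.,  66., -23., 149.]), np.float64(0.0))]
0 0.1 [ 0.567 -0.081  0.083] [(array([  1.,  17., -52.,  88., -15., 147.]), np.float64(0.0))]
0 0.085 [ 0.567 -0.081  0.068] [(array([ -3.,  19., -53.,  99., -14., 138.]), np.float64(0.0))]
n 14 t cm [-1.   -1.9   0.47] a [-0.0006  0.     -0.0018]
```

>>> drive_tool(
  rows=[
    {"tx": -0.69, "ty": 0, "tz": -1.49, "ax": 0, "ay": 0, "az": 0, "claw": 1.5},
    {"tx": -0.69, "ty": 0, "tz": -1.49, "ax": 0, "ay": 0, "az": 0, "claw": 1.5},
    {"tx": -0.69, "ty": 0, "tz": -1.49, "ax": 0, "ay": 0, "az": 0, "claw": 1.5},
    {"tx": -0.69, "ty": 0, "tz": -1.49, "ax": 0, "ay": 0, "az": 0, "claw": 1.5},
    {"tx": -0.69, "ty": 0, "tz": -1.49, "ax": 0, "ay": 0, "az": 0, "claw": 1.5},
    {"tx": -0.69, "ty": 0, "tz": -1.49, "ax": 0, "ay": 0, "az": 0, "claw": 1.5},
    {"tx": -0.69, "ty": 0, "tz": -1.49, "ax": 0, "ay": 0, "az": 0, "claw": 1.5},
  ],
)

```text
time_s: 14.13
tcp_pos: [0.6131, 0.3537, 0.1217]
ee_rot: [[-0.7, 0.637, 0.323], [0.578, 0.771, -0.269], [-0.421, -0.001, -0.907]]
wrist_force: [0.0, 0.3, -5.1]
gripper_width: 0.249
gripper_force: 30.0
```

>>> drive_tool(
  rows=[
    {"tx": -1.0, "ty": -1.9, "tz": 0.47, "ax": -0.0006, "ay": 0, "az": -0.0018, "claw": 1.5},
    {"tx": -1.0, "ty": -1.9, "tz": 0.47, "ax": -0.0006, "ay": 0, "az": -0.0018, "claw": 1.5},
    {"tx": -1.0, "ty": -1.9, "tz": 0.47, "ax": -0.0006, "ay": 0, "az": -0.0018, "claw": 1.5},
    {"tx": -1.0, "ty": -1.9, "tz": 0.47, "ax": -0.0006, "ay": 0, "az": -0.0018, "claw": 1.5},
    {"tx": -1.0, "ty": -1.9, "tz": 0.47, "ax": -0.0006, "ay": 0, "az": -0.0018, "claw": 1.5},
    {"tx": -1.0, "ty": -1.9, "tz": 0.47, "ax": -0.0006, "ay": 0, "az": -0.0018, "claw": 1.5},
    {"tx": -1.0, "ty": -1.9, "tz": 0.47, "ax": -0.0006, "ay": 0, "az": -0.0018, "claw": 1.5},
  ],
)

```text
time_s: 14.72
tcp_pos: [0.5887, 0.2008, 0.1211]
ee_rot: [[-0.708, 0.627, 0.326], [0.568, 0.779, -0.265], [-0.421, -0.002, -0.907]]
wrist_force: [0.2, 0.3, -4.8]
gripper_width: 0.244
gripper_force: 30.0
```

>>> drive_tool(
  rows=[
    {"tx": -1.0, "ty": -1.9, "tz": 0.47, "ax": -0.0006, "ay": 0, "az": -0.0018, "claw": 1.5},
    {"tx": -1.0, "ty": -1.9, "tz": 0.47, "ax": -0.0006, "ay": 0, "az": -0.0018, "claw": 1.5},
    {"tx": -1.0, "ty": -1.9, "tz": 0.47, "ax": -0.0006, "ay": 0, "az": -0.0018, "claw": 1.5},
    {"tx": -1.0, "ty": -1.9, "tz": 0.47, "ax": -0.0006, "ay": 0, "az": -0.0018, "claw": 1.5},
    {"tx": -1.0, "ty": -1.9, "tz": 0.47, "ax": -0.0006, "ay": 0, "az": -0.0018, "claw": 1.5},
    {"tx": -1.0, "ty": -1.9, "tz": 0.47, "ax": -0.0006, "ay": 0, "az": -0.0018, "claw": 1.5},
    {"tx": -1.0, "ty": -1.9, "tz": 0.47, "ax": -0.0006, "ay": 0, "az": -0.0018, "claw": 1.5},
    {"tx": 0, "ty": 0, "tz": 0, "ax": 0, "ay": 0, "az": 0, "claw": 1.5},
    {"tx": 0, "ty": 0, "tz": 0, "ax": 0, "ay": 0, "az": 0, "claw": 1.5},
  ],
)

```text
time_s: 15.47
tcp_pos: [0.5665, 0.0485, 0.1213]
ee_rot: [[-0.714, 0.618, 0.329], [0.559, 0.786, -0.262], [-0.42, -0.004, -0.907]]
wrist_force: [0.4, 1.4, -4.6]
gripper_width: 0.242
gripper_force: 30.0
```

```bash
python3 - <<'E'
from h import *
C=cur();s=sense();print(C.round(4),s["wrist_force"].round(1),s["joints"].round(0))
p,d=capture("top");cv2.imwrite("pics/t6.png",cv2.resize(p[120:300,200:410],None,fx=2.8,fy=2.8)[:,:,::-1])
p,d=capture("scene");cv2.imwrite("pics/s6.png",cv2.resize(p[150:380,230:490],None,fx=2.5,fy=2.5,interpolation=cv2.INTER_CUBIC)[:,:,::-1])
A=lq(-.0,.10,.103,-38,25,.0775);B=lq(0,0,.103,-38,25,.0775)
rows(C,A,5);rows(A,B,8)
E
```

```text
[[-0.7144  0.6177  0.3287  0.5665]
 [ 0.5593  0.7864 -0.2622  0.0485]
 [-0.4205 -0.0035 -0.9073  0.1213]
 [ 0.      0.      0.      1.    ]] [ 0.4  1.4 -4.6] [ 27.  16. -44.  52. -29. 159.]
n 5 t cm [-0.29 -0.27  0.92] a [-0.0009 -0.0005 -0.0002]
n 8 t cm [-0.54 -1.1   0.25] a [ 0. -0.  0.]
```

View pics/s6.png

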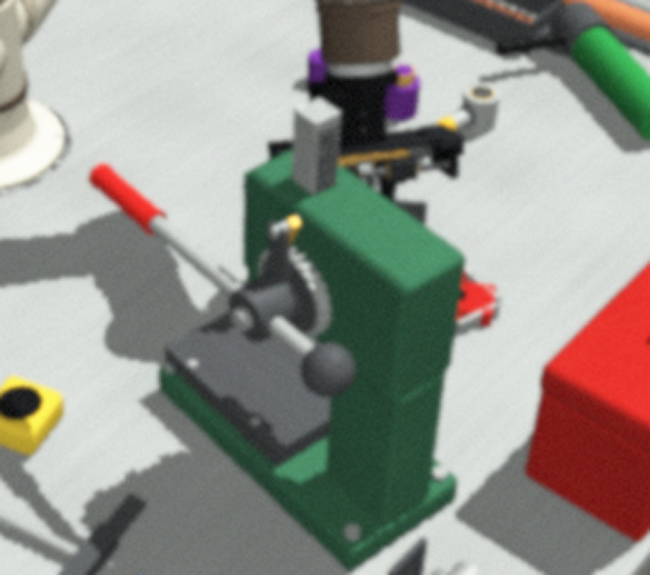

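The gripper is behind the head with nothing in the way; the lever is level at its grip (125,195 in the crop). Go down beside the head, then in.

>>> drive_tool(
  rows=[
    {"tx": -0.29, "ty": -0.27, "tz": 0.92, "ax": -0.001, "ay": -0.0005, "az": 0, "claw": 1.5},
    {"tx": -0.29, "ty": -0.27, "tz": 0.92, "ax": -0.001, "ay": -0.0005, "az": 0, "claw": 1.5},
    {"tx": -0.29, "ty": -0.27, "tz": 0.92, "ax": -0.001, "ay": -0.0005, "az": 0, "claw": 1.5},
    {"tx": -0.29, "ty": -0.27, "tz": 0.92, "ax": -0.001, "ay": -0.0005, "az": 0, "claw": 1.5},
    {"tx": -0.29, "ty": -0.27, "tz": 0.92, "ax": -0.001, "ay": -0.0005, "az": 0, "claw": 1.5},
    {"tx": 0, "ty": 0, "tz": 0, "ax": 0, "ay": 0, "az": 0, "claw": 1.5},
    {"tx": 0, "ty": 0, "tz": 0, "ax": 0, "ay": 0, "az": 0, "claw": 1.5},
  ],
)

```text
time_s: 16.15
tcp_pos: [0.5855, 0.0198, 0.0865]
ee_rot: [[-0.714, 0.614, 0.336], [0.557, 0.789, -0.259], [-0.424, 0.002, -0.906]]
wrist_force: [-0.3, -0.1, -5.7]
gripper_width: 0.246
gripper_force: 30.0
```

>>> drive_tool(
  rows=[
    {"tx": -0.54, "ty": -1.1, "tz": 0.25, "ax": 0, "ay": 0, "az": 0, "claw": 1.5},
    {"tx": -0.54, "ty": -1.1, "tz": 0.25, "ax": 0, "ay": 0, "az": 0, "claw": 1.5},
    {"tx": -0.54, "ty": -1.1, "tz": 0.25, "ax": 0, "ay": 0, "az": 0, "claw": 1.5},
    {"tx": -0.54, "ty": -1.1, "tz": 0.25, "ax": 0, "ay": 0, "az": 0, "claw": 1.5},
    {"tx": 0, "ty": 0, "tz": 0, "ax": 0, "ay": 0, "az": 0, "claw": 1.5},
  ],
)

```text
time_s: 16.57
tcp_pos: [0.5837, -0.0182, 0.0914]
ee_rot: [[-0.722, 0.595, 0.354], [0.547, 0.804, -0.235], [-0.424, 0.024, -0.905]]
wrist_force: [2.2, 18.3, 1.5]
gripper_width: 0.272
gripper_force: 31.1
```

```bash
python3 - <<'E'
from h import *
C=cur();s=sense();print(C.round(4),s["wrist_force"].round(1),s["joints"].round(0))
p,d=capture("wrist");cv2.imwrite("pics/w7.png",p[:,:,::-1]);np.save("pics/T7.npy",C);np.save("pics/w7.npy",d)
B=lq(0,0,.103,-38,25,.0775);rows(C,B,5)
E
```

```text
[[-0.7221  0.5945  0.3537  0.5837]
 [ 0.5467  0.8037 -0.2348 -0.0182]
 [-0.4239  0.0238 -0.9054  0.0914]
 [ 0.      0.      0.      1.    ]] [ 2.2 18.3  1.5] [ 11.  18. -50.  78. -18. 148.]
n 5 t cm [-0.4  -1.21  0.29] a [0.0065 0.0003 0.0028]
```

View pics/w7.png

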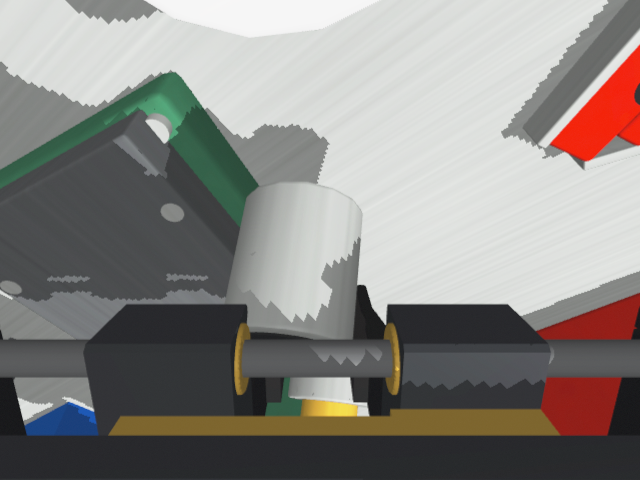

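```bash
python3 - <<'E'
from h import *
np.set_printoptions(precision=3,suppress=True)
s=sense();print(s["wrist_force"],s["moment"],s["tcp_pos"])
C=np.load("pics/T7.npy");W=wworld(np.load("pics/w7.npy"),C)
def pc(w): d=w[...,:2]-RAM; return np.stack([d@EX,d@EY,w[...,2]],-1)
for u,v in((300,190),(300,220),(300,260),(300,300),(290,325),(265,195),(355,220),(250,300),(330,408),(320,385),(300,385),(172,213),(150,160),(30,290),(180,290),(240,220),(225,270)):
    print((u,v),pc(W[v,u]))
p,d=capture("top");cv2.imwrite("pics/t7.png",cv2.resize(p[120:300,220:430],None,fx=3,fy=3,interpolation=cv2.INTER_CUBIC)[:,:,::-1])
g=C[:3,3]-.019*C[:3,2];print("grasp press",pc(g))
E
```

```text
[ 2.924 16.44  -0.604] [ 5.707 -0.27   3.001] [ 0.584 -0.018  0.092]
(300, 190) [-0.126  0.129  0.115]
(300, 220) [-0.123  0.127  0.123]
(300, 260) [-0.119  0.125  0.132]
(300, 300) [-0.115  0.123  0.142]
(290, 325) [-0.114  0.119  0.146]
(265, 195) [-0.128  0.119  0.113]
(355, 220) [-0.111  0.138  0.115]
(250, 300) [-0.118  0.111  0.139]
(330, 408) [0.001 0.077 0.107]
(320, 385) [-0.011  0.078  0.101]
(300, 385) [-0.01   0.066  0.097]
(172, 213) [-0.108  0.055  0.06 ]
(150, 160) [-0.132  0.062  0.057]
(30, 290) [-0.102 -0.043  0.059]
(180, 290) [-0.066  0.024  0.059]
(240, 220) [-0.075  0.065  0.034]
(225, 270) [-0.068  0.054  0.06 ]
grasp press [-0.062  0.101  0.109]
```

View pics/t7.png

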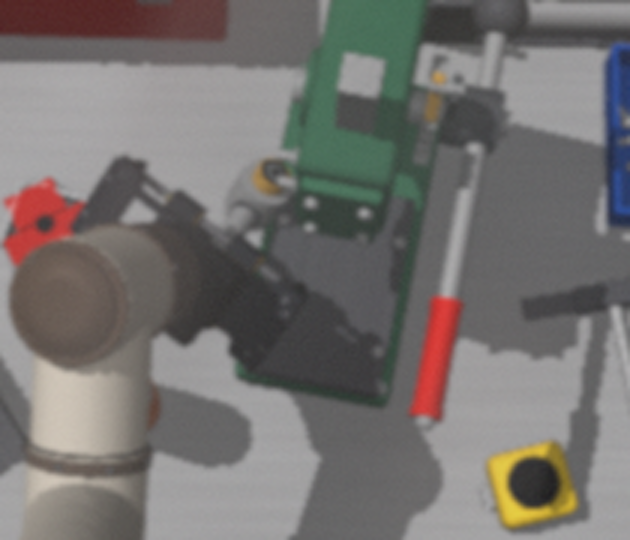

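The link's eye end has drooped about 30° in the grip (small eye 0.115–0.146 m high, bush near plate level), and the eye hit the plate's side. I'll back off, lift, set the eye on the plate to level it, then slide it in.

>>> drive_tool(
  rows=[
    {"tx": 0.54, "ty": 1.1, "tz": -0.25, "ax": 0, "ay": 0, "az": 0, "claw": 1.5},
    {"tx": 0.54, "ty": 1.1, "tz": -0.25, "ax": 0, "ay": 0, "az": 0, "claw": 1.5},
    {"tx": 0.54, "ty": 1.1, "tz": -0.25, "ax": 0, "ay": 0, "az": 0, "claw": 1.5},
    {"tx": 0.54, "ty": 1.1, "tz": -0.25, "ax": 0, "ay": 0, "az": 0, "claw": 1.5},
    {"tx": -0.6, "ty": 0, "tz": -1.3, "ax": 0, "ay": 0, "az": 0, "claw": 1.5},
    {"tx": -0.6, "ty": 0, "tz": -1.3, "ax": 0, "ay": 0, "az": 0, "claw": 1.5},
    {"tx": -0.6, "ty": 0, "tz": -1.3, "ax": 0, "ay": 0, "az": 0, "claw": 1.5},
    {"tx": -0.6, "ty": 0, "tz": -1.3, "ax": 0, "ay": 0, "az": 0, "claw": 1.5},
    {"tx": 0, "ty": 0, "tz": 0, "ax": 0, "ay": 0, "az": 0, "claw": 1.5},
    {"tx": 0, "ty": 0, "tz": 0, "ax": 0, "ay": 0, "az": 0, "claw": 1.5},
  ],
)

```text
time_s: 17.5
tcp_pos: [0.5859, 0.0215, 0.1456]
ee_rot: [[-0.714, 0.613, 0.34], [0.556, 0.79, -0.256], [-0.426, 0.006, -0.905]]
wrist_force: [0.6, -0.4, -6.0]
gripper_width: 0.241
gripper_force: 30.0
```

```bash
cat > chk.py <<'E'
from h import *
np.set_printoptions(precision=3,suppress=True)
def pc(w): d=w[...,:2]-RAM; return np.stack([d@EX,d@EY,w[...,2]],-1)
C=cur();s=sense();print("grasp press",pc(C[:3,3]-.019*C[:3,2]),"F",s["wrist_force"],"w",s["gripper_width"],s["joints"].round(0),s["time_s"])
def small():
    p,d=capture("wrist");W=wworld(d,C)
    m=p[...].astype(int);
    for v in range(150,331,20): print(v,pc(W[v,300]))
    cv2.imwrite("pics/wx.png",p[:,:,::-1])
E
python3 - <<'E'
from chk import *
small()
B=lq(-.025,.04,.145,-38,25,.0775);D=lq(-.025,.04,.086,-38,25,.0775);rows(C,B,7);rows(B,D,8);
from ik2 import solve
print([solve(T,s["joints"])[0].round(0) for T in (B,D)])
E
```

```text
grasp press [-0.067  0.141  0.163] F [ 0.559 -0.403 -6.015] w 0.24059942786079586 [ 24.  15. -41.  48. -30. 166.] 17.5
150 [-0.059  0.125 -0.   ]
170 [-0.044  0.117 -0.001]
190 [-0.029  0.109 -0.   ]
210 [-0.127  0.168  0.172]
230 [-0.124  0.167  0.178]
250 [-0.123  0.167  0.183]
270 [-0.121  0.165  0.188]
290 [-0.12   0.165  0.193]
310 [-0.116  0.163  0.196]
330 [-0.114  0.162  0.201]
n 7 t cm [ 0.02 -0.99  0.27] a [0.001 0.001 0.   ]
n 8 t cm [0.31 0.   0.67] a [ 0. -0.  0.]
[array([ 16.,  12., -49.,  58., -24., 163.]), array([  4.,  17., -55.,  94., -16., 137.])]
```

>>> drive_tool(
  rows=[
    {"tx": 0.02, "ty": -0.99, "tz": 0.27, "ax": 0.001, "ay": 0.001, "az": 0, "claw": 1.5},
    {"tx": 0.02, "ty": -0.99, "tz": 0.27, "ax": 0.001, "ay": 0.001, "az": 0, "claw": 1.5},
    {"tx": 0.02, "ty": -0.99, "tz": 0.27, "ax": 0.001, "ay": 0.001, "az": 0, "claw": 1.5},
    {"tx": 0.02, "ty": -0.99, "tz": 0.27, "ax": 0.001, "ay": 0.001, "az": 0, "claw": 1.5},
    {"tx": 0.02, "ty": -0.99, "tz": 0.27, "ax": 0.001, "ay": 0.001, "az": 0, "claw": 1.5},
    {"tx": 0.02, "ty": -0.99, "tz": 0.27, "ax": 0.001, "ay": 0.001, "az": 0, "claw": 1.5},
    {"tx": 0.02, "ty": -0.99, "tz": 0.27, "ax": 0.001, "ay": 0.001, "az": 0, "claw": 1.5},
    {"tx": 0, "ty": 0, "tz": 0, "ax": 0, "ay": 0, "az": 0, "claw": 1.5},
    {"tx": 0, "ty": 0, "tz": 0, "ax": 0, "ay": 0, "az": 0, "claw": 1.5},
  ],
)

```text
time_s: 18.3
tcp_pos: [0.5472, -0.0402, 0.1265]
ee_rot: [[-0.715, 0.617, 0.327], [0.56, 0.787, -0.261], [-0.418, -0.004, -0.908]]
wrist_force: [1.2, 0.3, -5.6]
gripper_width: 0.244
gripper_force: 30.0
```

```bash
python3 - <<'E'
from chk import *
D=lq(-.025,.04,.086,-38,25,.0775);rows(C,D,10);print(C[:3,3],D[:3,3])
E
```

```text
grasp press [-0.094  0.073  0.144] F [ 1.195  0.333 -5.617] w 0.24429772840797628 [ 16.  12. -49.  57. -24. 163.] 18.3
n 10 t cm [0.25 0.03 0.52] a [-0.    -0.001 -0.   ]
[ 0.547 -0.04   0.126] [ 0.549 -0.037  0.069]
```

>>> drive_tool(
  rows=[
    {"tx": 0.25, "ty": 0.03, "tz": 0.52, "ax": 0, "ay": -0.001, "az": 0, "claw": 1.5},
    {"tx": 0.25, "ty": 0.03, "tz": 0.52, "ax": 0, "ay": -0.001, "az": 0, "claw": 1.5},
    {"tx": 0.25, "ty": 0.03, "tz": 0.52, "ax": 0, "ay": -0.001, "az": 0, "claw": 1.5},
    {"tx": 0.25, "ty": 0.03, "tz": 0.52, "ax": 0, "ay": -0.001, "az": 0, "claw": 1.5},
    {"tx": 0.25, "ty": 0.03, "tz": 0.52, "ax": 0, "ay": -0.001, "az": 0, "claw": 1.5},
    {"tx": 0, "ty": 0, "tz": 0, "ax": 0, "ay": 0, "az": 0, "claw": 1.5},
  ],
)

```text
time_s: 18.8
tcp_pos: [0.5502, -0.0368, 0.0988]
ee_rot: [[-0.715, 0.614, 0.334], [0.555, 0.789, -0.262], [-0.425, -0.001, -0.905]]
wrist_force: [-0.8, 1.1, 0.1]
gripper_width: 0.244
gripper_force: 30.0
```

>>> drive_tool(
  rows=[
    {"tx": 0.25, "ty": 0.03, "tz": 0.52, "ax": 0, "ay": -0.001, "az": 0, "claw": 1.5},
    {"tx": 0.25, "ty": 0.03, "tz": 0.52, "ax": 0, "ay": -0.001, "az": 0, "claw": 1.5},
    {"tx": 0.25, "ty": 0.03, "tz": 0.52, "ax": 0, "ay": -0.001, "az": 0, "claw": 1.5},
    {"tx": 0.25, "ty": 0.03, "tz": 0.52, "ax": 0, "ay": -0.001, "az": 0, "claw": 1.5},
    {"tx": 0.25, "ty": 0.03, "tz": 0.52, "ax": 0, "ay": -0.001, "az": 0, "claw": 1.5},
    {"tx": 0, "ty": 0, "tz": 0, "ax": 0, "ay": 0, "az": 0, "claw": 1.5},
    {"tx": 0, "ty": 0, "tz": 0, "ax": 0, "ay": 0, "az": 0, "claw": 1.5},
  ],
)

```text
time_s: 19.38
tcp_pos: [0.5507, -0.0361, 0.0703]
ee_rot: [[-0.712, 0.615, 0.337], [0.555, 0.788, -0.265], [-0.429, -0.001, -0.903]]
wrist_force: [0.9, 1.9, -0.8]
gripper_width: 0.24
gripper_force: 30.0
```

```bash
python3 - <<'E'
from chk import *
small()
B=lq(-0.0,.0,.086,-38,25,.0775);rows(C,B,6)
E
```

```text
grasp press [-0.092  0.078  0.087] F [ 0.878  1.923 -0.835] w 0.2400669955438493 [  4.  17. -55.  95. -17. 136.] 19.3833
150 [-0.15   0.104  0.062]
170 [-0.151  0.105  0.076]
190 [-0.152  0.106  0.089]
210 [-0.152  0.106  0.097]
230 [-0.147  0.104  0.099]
250 [-0.14   0.1    0.099]
270 [-0.134  0.096  0.1  ]
290 [-0.126  0.091  0.099]
310 [-0.112  0.083  0.094]
330 [-0.103  0.078  0.094]
n 6 t cm [-0.59 -0.43  0.31] a [-0.     0.001  0.   ]
```

Level again (small eye's top at 0.0995 = plate + 40 mm). Slide in.

>>> drive_tool(
  rows=[
    {"tx": -0.59, "ty": -0.43, "tz": 0.29, "ax": 0, "ay": 0.001, "az": 0, "claw": 1.5},
    {"tx": -0.59, "ty": -0.43, "tz": 0.3, "ax": 0, "ay": 0.001, "az": 0, "claw": 1.5},
    {"tx": -0.59, "ty": -0.43, "tz": 0.3, "ax": 0, "ay": 0.001, "az": 0, "claw": 1.5},
    {"tx": -0.59, "ty": -0.43, "tz": 0.3, "ax": 0, "ay": 0.001, "az": 0, "claw": 1.5},
    {"tx": 0, "ty": 0, "tz": 0, "ax": 0, "ay": 0, "az": 0, "claw": 1.5},
  ],
)

```text
time_s: 19.85
tcp_pos: [0.561, -0.0637, 0.0688]
ee_rot: [[-0.715, 0.614, 0.335], [0.558, 0.79, -0.255], [-0.421, 0.004, -0.907]]
wrist_force: [4.2, 9.6, -1.7]
gripper_width: 0.249
gripper_force: 30.4
```

```bash
python3 - <<'E'
from chk import *
B=lq(0,0,.086,-38,25,.0775);rows(C,B,3)
E
```

```text
grasp press [-0.077  0.053  0.086] F [ 4.198  9.625 -1.685] w 0.2485458427233694 [ -1.  18. -54.  99. -15. 137.] 19.85
n 3 t cm [-0.45 -0.34  0.21] a [ 0.002 -0.001  0.   ]
```

>>> drive_tool(
  rows=[
    {"tx": -0.08, "ty": 0.1, "tz": -0.18, "ax": 0, "ay": 0, "az": 0, "claw": 1.5},
    {"tx": -0.09, "ty": 0.1, "tz": -0.2, "ax": 0, "ay": 0, "az": 0, "claw": 1.5},
    {"tx": -0.09, "ty": 0, "tz": -0.2, "ax": 0, "ay": 0, "az": 0, "claw": 1.5},
    {"tx": 0, "ty": 0, "tz": 0, "ax": 0, "ay": 0, "az": 0, "claw": 1.5},
    {"tx": 0, "ty": 0, "tz": 0, "ax": 0, "ay": 0, "az": 0, "claw": 1.5},
  ],
)

```text
time_s: 20.27
tcp_pos: [0.5594, -0.0654, 0.0735]
ee_rot: [[-0.714, 0.618, 0.329], [0.559, 0.786, -0.264], [-0.422, -0.005, -0.907]]
wrist_force: [-0.1, 0.8, -5.4]
gripper_width: 0.245
gripper_force: 29.9
```

```bash
python3 - <<'E'
from chk import *
small()
B=lq(0,0,.091,-38,25,.0775);rows(C,B,4)
E
```

```text
grasp press [-0.078  0.051  0.091] F [-0.141  0.759 -5.432] w 0.24513897990173236 [  1.  18. -53.  93. -16. 141.] 20.2667
150 [-0.137  0.077  0.068]
170 [-0.137  0.078  0.08 ]
190 [-0.138  0.078  0.091]
210 [-0.138  0.079  0.101]
230 [-0.133  0.077  0.103]
250 [-0.127  0.073  0.104]
270 [-0.121  0.069  0.104]
290 [-0.113  0.065  0.103]
310 [-0.098  0.056  0.097]
330 [-0.088  0.05   0.097]
n 4 t cm [-0.35 -0.2   0.15] a [-0.001 -0.    -0.   ]
```

Free now, held level 4–5 mm above the plate. Finish the lateral move at this height.

>>> drive_tool(
  rows=[
    {"tx": -0.35, "ty": -0.2, "tz": 0.15, "ax": -0.001, "ay": 0, "az": 0, "claw": 1.5},
    {"tx": -0.35, "ty": -0.2, "tz": 0.15, "ax": -0.001, "ay": 0, "az": 0, "claw": 1.5},
    {"tx": -0.35, "ty": -0.2, "tz": 0.15, "ax": -0.001, "ay": 0, "az": 0, "claw": 1.5},
    {"tx": -0.35, "ty": -0.2, "tz": 0.15, "ax": -0.001, "ay": 0, "az": 0, "claw": 1.5},
    {"tx": 0, "ty": 0, "tz": 0, "ax": 0, "ay": 0, "az": 0, "claw": 1.5},
    {"tx": 0, "ty": 0, "tz": 0, "ax": 0, "ay": 0, "az": 0, "claw": 1.5},
  ],
)

```text
time_s: 20.82
tcp_pos: [0.5676, -0.0808, 0.0752]
ee_rot: [[-0.714, 0.616, 0.334], [0.558, 0.788, -0.261], [-0.424, 0.001, -0.906]]
wrist_force: [0.4, 1.1, -5.4]
gripper_width: 0.244
gripper_force: 29.9
```

```bash
python3 - <<'E'
from chk import *
small()
B=lq(0,0,.0853,-38,25,.0775);rows(C,B,4)
p,d=capture("top");cv2.imwrite("pics/t8.png",p[:,:,::-1]);c=camera_params("top");W=pc(world(d,c))
w=W[130:200,320:360].reshape(-1,3);w=w[(w[:,2]>.395)&(w[:,2]<.43)];print("ram top",len(w),np.median(w,0),w.min(0),w.max(0))
E
```

```text
grasp press [-0.067  0.037  0.092] F [ 0.405  1.124 -5.399] w 0.24371587344406895 [ -2.  18. -53.  95. -15. 141.] 20.8167
150 [-0.127  0.063  0.069]
170 [-0.127  0.064  0.082]
190 [-0.127  0.065  0.093]
210 [-0.127  0.065  0.103]
230 [-0.123  0.063  0.105]
250 [-0.117  0.059  0.106]
270 [-0.111  0.056  0.107]
290 [-0.102  0.051  0.105]
310 [-0.088  0.042  0.099]
330 [-0.077  0.036  0.099]
n 4 t cm [ 0.09 -0.02  0.15] a [ 0.  0. -0.]
ram top 208 [-0.001  0.     0.408] [-0.015 -0.014  0.395] [0.015 0.014 0.412]
```

>>> drive_tool(
  rows=[
    {"tx": 0.09, "ty": 0, "tz": 0.15, "ax": 0, "ay": 0, "az": 0, "claw": 1.5},
    {"tx": 0.09, "ty": 0, "tz": 0.15, "ax": 0, "ay": 0, "az": 0, "claw": 1.5},
    {"tx": 0.09, "ty": 0, "tz": 0.15, "ax": 0, "ay": 0, "az": 0, "claw": 1.5},
    {"tx": 0.09, "ty": 0, "tz": 0.15, "ax": 0, "ay": 0, "az": 0, "claw": 1.5},
    {"tx": 0, "ty": 0, "tz": 0, "ax": 0, "ay": 0, "az": 0, "claw": 1.5},
    {"tx": 0, "ty": 0, "tz": 0, "ax": 0, "ay": 0, "az": 0, "claw": 1.5},
  ],
)

```text
time_s: 21.42
tcp_pos: [0.5687, -0.0793, 0.0706]
ee_rot: [[-0.713, 0.613, 0.339], [0.556, 0.79, -0.26], [-0.428, 0.003, -0.904]]
wrist_force: [-3.7, 2.8, 5.5]
gripper_width: 0.242
gripper_force: 30.0
```

```bash
python3 - <<'E'
from chk import *
small()
E
```

```text
grasp press [-0.067  0.039  0.088] F [-3.709  2.786  5.498] w 0.2422096465537716 [ -4.  18. -53. 101. -14. 137.] 21.4167
150 [-0.126  0.065  0.064]
170 [-0.126  0.065  0.077]
190 [-0.127  0.066  0.089]
210 [-0.126  0.066  0.097]
230 [-0.123  0.064  0.1  ]
250 [-0.116  0.06   0.1  ]
270 [-0.11   0.057  0.101]
290 [-0.102  0.053  0.101]
310 [-0.087  0.044  0.095]
330 [-0.077  0.038  0.094]
```

>>> drive_tool(
  rows=[
    {"tx": 0, "ty": 0, "tz": -0.1, "ax": 0, "ay": 0, "az": 0, "claw": 1.5},
    {"tx": 0, "ty": 0, "tz": 0, "ax": 0, "ay": 0, "az": 0, "claw": 4},
    {"tx": 0, "ty": 0, "tz": 0, "ax": 0, "ay": 0, "az": 0, "claw": 5},
    {"tx": 0, "ty": 0, "tz": 0, "ax": 0, "ay": 0, "az": 0, "claw": 6},
    {"tx": 0, "ty": 0, "tz": 0, "ax": 0, "ay": 0, "az": 0, "claw": 6},
    {"tx": 0, "ty": 0, "tz": -1.0, "ax": 0, "ay": 0, "az": 0, "claw": 6},
    {"tx": 0, "ty": 0, "tz": -2, "ax": 0, "ay": 0, "az": 0, "claw": 6},
    {"tx": 0, "ty": 0, "tz": -2.5, "ax": 0, "ay": 0, "az": 0, "claw": 6},
    {"tx": 0, "ty": 0, "tz": -2.5, "ax": 0, "ay": 0, "az": 0, "claw": 6},
    {"tx": 0, "ty": 0, "tz": -2.5, "ax": 0, "ay": 0, "az": 0, "claw": 6},
  ],
)

```text
time_s: 22.3
tcp_pos: [0.5381, -0.0577, 0.1514]
ee_rot: [[-0.712, 0.617, 0.335], [0.557, 0.787, -0.266], [-0.428, -0.003, -0.904]]
wrist_force: [2.3, -1.0, 0.9]
gripper_width: 0.684
gripper_force: 0.0
```

```bash
python3 - <<'E'
from chk import *
p,d=capture("wrist");W=pc(wworld(d,C));cv2.imwrite("pics/w9.png",p[:,:,::-1]);np.save("pics/w9.npy",W)
m=(W[...,2]>.092)&(W[...,2]<.104)&(W[...,0]<-.08)&(W[...,0]>-.14)&(W[...,1]>.02)&(W[...,1]<.09);print("small top",m.sum(),W[m].mean(0),(W[m].min(0)+W[m].max(0))/2)
p,d=capture("top");cv2.imwrite("pics/t9.png",p[:,:,::-1]);V=pc(world(d,camera_params("top")))
m=(V[...,2]>.092)&(V[...,2]<.106)&(V[...,0]<-.08)&(V[...,0]>-.14)&(V[...,1]>.02)&(V[...,1]<.09);print("top small",m.sum(),V[m].mean(0) if m.any() else 0)
E
```

```text
grasp press [-0.1    0.055  0.169] F [ 2.317 -1.007  0.93 ] w 0.6837213555796184 [ 16.   9. -48.  52. -26. 170.] 22.3
small top 4290 [-0.109  0.062  0.099] [-0.104  0.059  0.097]
top small 8 [-0.084  0.043  0.098]
```

View pics/w9.png

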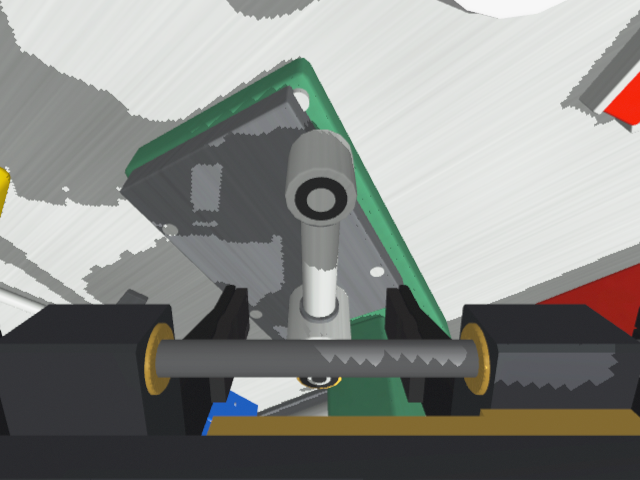

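The link lies level on the plate, small eye at (321,200), bush just visible at (320,378). Check the eye position more closely.

```bash
python3 - <<'E'
from chk import *
W=np.load("pics/w9.npy");p,d=capture("wrist");W=pc(wworld(d,C));print(C[:3,3])
m=(W[...,2]>.117)&(W[...,2]<.13)&(abs(W[...,0])<.04)&(abs(W[...,1])<.04);w=W[m];v,u=np.nonzero(m)
print("bush",m.sum(),w.min(0),w.max(0),w.mean(0),u.min(),u.max(),v.min(),v.max())
print("small eye",pc(wray(321,200,.100,C)))
# tube axis: pts z>.09 between
m=(W[...,2]>.09)&(W[...,2]<.1)&(W[...,0]>-.09)&(W[...,0]<-.06)&(W[...,1]>.02)&(W[...,1]<.07);w=W[m];print("tube",m.sum(),w.mean(0))
# eye top z .110
m=(W[...,2]>.106)&(W[...,2]<.114)&(abs(W[...,0])<.045)&(abs(W[...,1])<.045);w=W[m];print("eye top",m.sum(),w.min(0),w.max(0))
E
```

```text
grasp press [-0.098  0.058  0.173] F [ 1.358 -0.008  1.294] w 0.6869024935292365 [ 16.   9. -48.  52. -26. 169.] 22.4
[ 0.541 -0.055  0.155]
bush 88 [ 0.004 -0.011  0.124] [0.014 0.007 0.126] [ 0.01  -0.003  0.125] 297 327 378 381
small eye [-0.104  0.064  0.1  ]
tube 1388 [-0.075  0.044  0.094]
eye top 601 [-0.024 -0.01   0.106] [0.001 0.026 0.111]
```

```bash
cat >> h.py <<'E'
def gp(a,r=.205):  # grip point at lever angle a
    f=np.radians(10)-a; return press(.039-r*np.cos(f),-.092,.265+r*np.sin(f))
E
python3 - <<'E'
from ik2 import *
rng=np.random.default_rng(1)
for fl in(False,True):
 for lean in(0,10,15,20,30):
  for h in (-10,):
    print(fl,lean,end=" ")
    for a in(0,.5,.9):
        T=pose(gp(a),h,lean,fl);o=set()
        for s in [[8,0,-40,0,-40,80],[8,0,-40,0,-40,-100],[-10,0,-50,-60,-20,150],[-10,0,-50,-60,-20,-40],[10,0,-50,70,-20,0],[10,0,-50,70,-20,160]]:
            q,e=solve(T,s)
            if e<1e-3:o.add(tuple(int(v) for v in q.round(0)))
        print(a,o or None,end=" ")
    print()
E
```

```text
False 0 0 {(-3, 6, -13, 0, -71, 83)} 0.5 {(-4, 11, -22, 0, -57, 84)} 0.9 {(-4, 19, -22, 0, -49, 84)} 
False 10 0 {(-3, 1, -20, 1, -60, 82)} 0.5 {(-3, 7, -29, 2, -45, 82)} 0.9 {(-3, 15, -29, 2, -35, 82)} 
False 15 0 {(-2, -2, -23, 3, -54, 81)} 0.5 {(-2, 4, -32, 3, -38, 80)} 0.9 {(-3, 14, -33, 4, -28, 80)} 
False 20 0 {(-2, -4, -27, 4, -47, 80)} 0.5 {(-2, 3, -37, 5, -31, 78)} 0.9 {(-3, 12, -38, 7, -20, 76)} 
False 30 0 {(-1, -8, -35, 8, -34, 75)} 0.5 {(-2, -1, -48, 17, -14, 66)} 0.9 None 
True 0 0 {(-3, 6, -13, 0, -71, -97)} 0.5 {(-4, 11, -22, 0, -57, -96)} 0.9 {(-4, 19, -22, 0, -49, -96)} 
True 10 0 {(-3, 1, -20, 1, -60, -98)} 0.5 {(-3, 7, -29, 2, -45, -98)} 0.9 {(-3, 15, -29, 2, -35, -98)} 
True 15 0 {(-2, -2, -23, 3, -54, -99)} 0.5 {(-2, 4, -32, 3, -38, -100)} 0.9 {(-3, 14, -33, 4, -28, -100)} 
True 20 0 {(-2, -4, -27, 4, -47, -100)} 0.5 {(-2, 3, -37, 5, -31, -102)} 0.9 {(-3, 12, -38, 7, -20, -104)} 
True 30 0 {(-1, -8, -35, 8, -34, -105)} 0.5 {(-2, -1, -48, 17, -14, -114)} 0.9 None
```

```bash
python3 - <<'E'
from chk import *
from ik2 import solve
from scipy.linalg import expm,logm
q=s["joints"]
R=C.copy();R[:3,3]+=[-.09,.07,.06]
Z=C[:3,:3]
def path(A,B,q,n):
    X=np.real(logm(np.linalg.inv(A)@B))
    for k in range(1,n+1):
        T=A@expm(X*k/n);q2,e=solve(T,q);print(pc(T[:3,3]-.019*T[:3,2]),T[:3,2].round(2),q2.round(0),"e%.3f"%e,"dq",abs(q2-q).max().round(0));q=q2
    return q
q=path(C,R,q,3)
# spin +az by 90deg
M=R.copy();M[:3,:3]=R[:3,:3]@Rz if False else R[:3,:3]@Ro.from_euler('z',90,degrees=True).as_matrix();M[2,3]+=.08
q=path(R,M,q,4)
H=pose(gp(.17)+np.r_[-.03*EX,.13],-9.8,15,False)
q=path(M,H,q,5)
rows(C,R,5);rows(R,M,14);rows(M,H,12);np.savez("pics/wp.npz",R=R,M=M,H=H)
E
```

```text
grasp press [-0.098  0.057  0.171] F [ 0.578  0.58  -0.39 ] w 0.6853840359545887 [ 16.   9. -48.  52. -26. 169.] 22.45
[-0.132  0.075  0.191] [ 0.34 -0.26 -0.9 ] [ 23.   5. -49.  46. -31. 170.] e0.000 dq 6.0
[-0.165  0.093  0.211] [ 0.34 -0.26 -0.9 ] [ 29.   1. -49.  41. -37. 170.] e0.000 dq 7.0
[-0.199  0.111  0.231] [ 0.34 -0.26 -0.9 ] [ 36.  -3. -49.  37. -43. 168.] e0.000 dq 7.0
[-0.197  0.116  0.251] [ 0.34 -0.26 -0.9 ] [ 37.  -4. -46.  35. -47. 148.] e0.000 dq 20.0
[-0.196  0.117  0.271] [ 0.34 -0.26 -0.9 ] [ 38.  -5. -43.  33. -50. 128.] e0.000 dq 20.0
[-0.196  0.115  0.291] [ 0.34 -0.26 -0.9 ] [ 38.  -6. -41.  32. -53. 108.] e0.000 dq 20.0
[-0.199  0.111  0.311] [ 0.34 -0.26 -0.9 ] [ 38.  -7. -39.  30. -56.  87.] e0.000 dq 21.0
[-0.182  0.076  0.337] [ 0.31 -0.23 -0.92] [ 31.  -7. -32.  25. -58.  87.] e0.000 dq 7.0
[-0.173  0.037  0.358] [ 0.28 -0.19 -0.94] [ 23.  -7. -27.  19. -61.  86.] e0.000 dq 8.0
[-0.172 -0.006  0.375] [ 0.26 -0.15 -0.95] [ 15.  -7. -22.  14. -63.  84.] e0.000 dq 8.0
[-0.18  -0.05   0.388] [ 0.25 -0.1  -0.96] [  7.  -7. -18.   8. -65.  83.] e0.000 dq 8.0
[-0.196 -0.092  0.396] [ 0.26 -0.04 -0.97] [ -1.  -8. -15.   2. -68.  81.] e0.000 dq 9.0
n 5 t cm [ 1.54  0.   -2.07] a [0. 0. 0.]
n 14 t cm [-0.19  0.2  -0.52] a [-0.     0.     0.112]
n 12 t cm [-0.76  1.67 -0.45] a [ 0.021 -0.001  0.092]
```

>>> drive_tool(
  rows=[
    {"tx": 1.54, "ty": 0, "tz": -2.07, "ax": 0, "ay": 0, "az": 0, "claw": 6},
    {"tx": 1.54, "ty": 0, "tz": -2.07, "ax": 0, "ay": 0, "az": 0, "claw": 6},
    {"tx": 1.54, "ty": 0, "tz": -2.07, "ax": 0, "ay": 0, "az": 0, "claw": 6},
    {"tx": 1.54, "ty": 0, "tz": -2.07, "ax": 0, "ay": 0, "az": 0, "claw": 6},
    {"tx": 1.54, "ty": 0, "tz": -2.07, "ax": 0, "ay": 0, "az": 0, "claw": 6},
  ],
)

```text
time_s: 22.87
tcp_pos: [0.4487, 0.0119, 0.2119]
ee_rot: [[-0.711, 0.618, 0.337], [0.556, 0.787, -0.268], [-0.431, -0.003, -0.902]]
wrist_force: [1.0, 0.4, 0.4]
gripper_width: 0.689
gripper_force: 0.0
```

>>> drive_tool(
  rows=[
    {"tx": -0.19, "ty": 0.2, "tz": -0.52, "ax": 0, "ay": 0, "az": 0.112, "claw": 6},
    {"tx": -0.19, "ty": 0.2, "tz": -0.52, "ax": 0, "ay": 0, "az": 0.112, "claw": 6},
    {"tx": -0.19, "ty": 0.2, "tz": -0.52, "ax": 0, "ay": 0, "az": 0.112, "claw": 6},
    {"tx": -0.19, "ty": 0.2, "tz": -0.52, "ax": 0, "ay": 0, "az": 0.112, "claw": 6},
    {"tx": -0.19, "ty": 0.2, "tz": -0.52, "ax": 0, "ay": 0, "az": 0.112, "claw": 6},
    {"tx": -0.19, "ty": 0.2, "tz": -0.52, "ax": 0, "ay": 0, "az": 0.112, "claw": 6},
    {"tx": -0.19, "ty": 0.2, "tz": -0.52, "ax": 0, "ay": 0, "az": 0.112, "claw": 6},
  ],
)

```text
time_s: 23.45
tcp_pos: [0.4547, 0.0186, 0.2518]
ee_rot: [[-0.062, 0.939, 0.337], [0.95, 0.159, -0.269], [-0.306, 0.304, -0.902]]
wrist_force: [0.4, 0.9, 1.0]
gripper_width: 0.685
gripper_force: 0.0
```

>>> drive_tool(
  rows=[
    {"tx": -0.19, "ty": 0.2, "tz": -0.52, "ax": 0, "ay": 0, "az": 0.112, "claw": 6},
    {"tx": -0.19, "ty": 0.2, "tz": -0.52, "ax": 0, "ay": 0, "az": 0.112, "claw": 6},
    {"tx": -0.19, "ty": 0.2, "tz": -0.52, "ax": 0, "ay": 0, "az": 0.112, "claw": 6},
    {"tx": -0.19, "ty": 0.2, "tz": -0.52, "ax": 0, "ay": 0, "az": 0.112, "claw": 6},
    {"tx": -0.19, "ty": 0.2, "tz": -0.52, "ax": 0, "ay": 0, "az": 0.112, "claw": 6},
    {"tx": -0.19, "ty": 0.2, "tz": -0.52, "ax": 0, "ay": 0, "az": 0.112, "claw": 6},
    {"tx": -0.19, "ty": 0.2, "tz": -0.52, "ax": 0, "ay": 0, "az": 0.112, "claw": 6},
  ],
)

```text
time_s: 24.03
tcp_pos: [0.4516, 0.0136, 0.2924]
ee_rot: [[0.62, 0.709, 0.337], [0.785, -0.558, -0.269], [-0.002, 0.432, -0.902]]
wrist_force: [0.7, 0.8, 1.3]
gripper_width: 0.692
gripper_force: 0.0
```

```bash
python3 - <<'E'
from chk import *
rows(C,np.load("pics/wp.npz")["H"],14)
p,d=capture("top");V=pc(world(d,camera_params("top")));cv2.imwrite("pics/t10.png",p[:,:,::-1])
m=(V[...,2]>.105)&(V[...,2]<.135)&(abs(V[...,0])<.06)&(abs(V[...,1])<.06);print("eye seen from top",m.sum())
m=(V[...,2]>.092)&(V[...,2]<.104)&(V[...,0]<-.09)&(V[...,0]>-.14)&(V[...,1]>.02)&(V[...,1]<.09);print("small",m.sum(),V[m].mean(0) if m.any() else 0)
hsv=cv2.cvtColor(p,cv2.COLOR_RGB2HSV);m=(hsv[...,1]>150)&((hsv[...,0]<8)|(hsv[...,0]>172))&(abs(V[...,1]+.092)<.03)&(V[...,0]<-.08)&(V[...,2]>.1);w=V[m];print("grip",m.sum(),w.mean(0),w.min(0),w.max(0))
E
```

```text
grasp press [-0.198  0.11   0.31 ] F [0.728 0.759 1.294] w 0.6915830612334927 [ 38.  -7. -39.  30. -56.  87.] 24.0333
n 14 t cm [-0.65  1.43 -0.4 ] a [ 0.019 -0.     0.078]
eye seen from top 0
small 152 [-0.11   0.059  0.1  ]
grip 319 [-0.15  -0.089  0.276] [-0.194 -0.099  0.265] [-0.107 -0.08   0.284]
```

>>> drive_tool(
  rows=[
    {"tx": -0.65, "ty": 1.43, "tz": -0.4, "ax": 0.019, "ay": 0, "az": 0.078, "claw": 6},
    {"tx": -0.65, "ty": 1.43, "tz": -0.4, "ax": 0.019, "ay": 0, "az": 0.078, "claw": 6},
    {"tx": -0.65, "ty": 1.43, "tz": -0.4, "ax": 0.019, "ay": 0, "az": 0.078, "claw": 6},
    {"tx": -0.65, "ty": 1.43, "tz": -0.4, "ax": 0.019, "ay": 0, "az": 0.078, "claw": 6},
    {"tx": -0.65, "ty": 1.43, "tz": -0.4, "ax": 0.019, "ay": 0, "az": 0.078, "claw": 6},
    {"tx": -0.65, "ty": 1.43, "tz": -0.4, "ax": 0.019, "ay": 0, "az": 0.078, "claw": 6},
    {"tx": -0.65, "ty": 1.43, "tz": -0.4, "ax": 0.019, "ay": 0, "az": 0.078, "claw": 6},
  ],
)

```text
time_s: 24.67
tcp_pos: [0.4649, -0.0819, 0.3506]
ee_rot: [[0.907, 0.326, 0.266], [0.376, -0.911, -0.168], [0.187, 0.252, -0.949]]
wrist_force: [-0.1, 0.6, 0.7]
gripper_width: 0.688
gripper_force: 0.0
```

>>> drive_tool(
  rows=[
    {"tx": -0.65, "ty": 1.43, "tz": -0.4, "ax": 0.019, "ay": 0, "az": 0.078, "claw": 6},
    {"tx": -0.65, "ty": 1.43, "tz": -0.4, "ax": 0.019, "ay": 0, "az": 0.078, "claw": 6},
    {"tx": -0.65, "ty": 1.43, "tz": -0.4, "ax": 0.019, "ay": 0, "az": 0.078, "claw": 6},
    {"tx": -0.65, "ty": 1.43, "tz": -0.4, "ax": 0.019, "ay": 0, "az": 0.078, "claw": 6},
    {"tx": -0.65, "ty": 1.43, "tz": -0.4, "ax": 0.019, "ay": 0, "az": 0.078, "claw": 6},
    {"tx": -0.65, "ty": 1.43, "tz": -0.4, "ax": 0.019, "ay": 0, "az": 0.078, "claw": 6},
    {"tx": -0.65, "ty": 1.43, "tz": -0.4, "ax": 0.019, "ay": 0, "az": 0.078, "claw": 6},
    {"tx": 0, "ty": 0, "tz": 0, "ax": 0, "ay": 0, "az": 0, "claw": 6},
    {"tx": 0, "ty": 0, "tz": 0, "ax": 0, "ay": 0, "az": 0, "claw": 6},
  ],
)

```text
time_s: 25.42
tcp_pos: [0.4262, -0.1826, 0.3812]
ee_rot: [[0.954, -0.16, 0.254], [-0.155, -0.987, -0.038], [0.257, -0.003, -0.966]]
wrist_force: [0.6, -0.6, -0.3]
gripper_width: 0.69
gripper_force: 0.0
```

```bash
python3 - <<'E'
from chk import *
G=pose(gp(.175),-9.8,15,False);rows(C,G,6);print(C[:3,3],G[:3,3],C[:3,1])
E
```

```text
grasp press [-0.187 -0.091  0.4  ] F [ 0.557 -0.569 -0.256] w 0.6901631875257602 [ -2.  -7. -13.   2. -68.  82.] 25.4167
n 6 t cm [-0.24  0.02  2.26] a [-0.001  0.     0.002]
[ 0.426 -0.183  0.381] [ 0.447 -0.187  0.247] [-0.16  -0.987 -0.003]
```

>>> drive_tool(
  rows=[
    {"tx": -0.24, "ty": 0.02, "tz": 2.26, "ax": -0.001, "ay": 0, "az": 0.002, "claw": 6},
    {"tx": -0.24, "ty": 0.02, "tz": 2.26, "ax": -0.001, "ay": 0, "az": 0.002, "claw": 6},
    {"tx": -0.24, "ty": 0.02, "tz": 2.26, "ax": -0.001, "ay": 0, "az": 0.002, "claw": 6},
    {"tx": -0.24, "ty": 0.02, "tz": 2.26, "ax": -0.001, "ay": 0, "az": 0.002, "claw": 6},
    {"tx": -0.24, "ty": 0.02, "tz": 2.26, "ax": -0.001, "ay": 0, "az": 0.002, "claw": 6},
    {"tx": -0.24, "ty": 0.02, "tz": 2.26, "ax": -0.001, "ay": 0, "az": 0.002, "claw": 6},
    {"tx": 0, "ty": 0, "tz": 0, "ax": 0, "ay": 0, "az": 0, "claw": 4},
    {"tx": 0, "ty": 0, "tz": 0, "ax": 0, "ay": 0, "az": 0, "claw": 3},
  ],
)

```text
time_s: 26.08
tcp_pos: [0.4469, -0.1848, 0.2459]
ee_rot: [[0.953, -0.169, 0.251], [-0.163, -0.986, -0.042], [0.254, -0.0, -0.967]]
wrist_force: [1.1, 0.3, 0.5]
gripper_width: 0.611
gripper_force: 0.0
```

>>> drive_tool(
  rows=[
    {"tx": 0, "ty": 0, "tz": 0, "ax": 0, "ay": 0, "az": 0, "claw": 2},
    {"tx": 0, "ty": 0, "tz": 0, "ax": 0, "ay": 0, "az": 0, "claw": 1.8},
    {"tx": 0, "ty": 0, "tz": 0, "ax": 0, "ay": 0, "az": 0, "claw": 1.8},
    {"tx": 0, "ty": 0, "tz": 0, "ax": 0, "ay": 0, "az": 0, "claw": 1.8},
    {"tx": 0, "ty": 0, "tz": 0, "ax": 0, "ay": 0, "az": 0, "claw": 1.8},
  ],
)

```text
time_s: 26.5
tcp_pos: [0.4478, -0.1844, 0.248]
ee_rot: [[0.951, -0.171, 0.257], [-0.166, -0.985, -0.041], [0.26, -0.004, -0.966]]
wrist_force: [0.7, 3.1, -0.4]
gripper_width: 0.263
gripper_force: 30.1
```

```bash
cat >> h.py <<'E'
def lever(C,r=None):
    g=C[:3,3]-.019*C[:3,2];d=g[:2]-RAM;x=d@EX-.039;z=g[2]-.265
    return np.radians(10)-np.arctan2(z,-x),np.hypot(x,z)
def stroke(C,a1,n):
    """rows (translation only) from C to lever angle a1 along arc, at C's radius"""
    a0,r=lever(C);R=C[:3,:3];prev=gp(a0,r);out=[]
    for k in range(1,n+1):
        p=gp(a0+(a1-a0)*k/n,r);t=R.T@(p-prev)*100;out.append(t.round(2));prev=p
    return out
E
python3 - <<'E'
from chk import *
print(lever(C));
for t in stroke(C,.92,9):print(t)
E
```

```text
grasp press [-0.166 -0.089  0.266] F [ 0.676  3.122 -0.362] w 0.2631433217712539 [ -2.  -1. -27.   2. -49.  81.] 26.5
(np.float64(0.16819318214055995), np.float64(0.20458998504298007))
[-0.39  0.01  1.66]
[-0.25  0.01  1.69]
[-0.1   0.01  1.71]
[0.04 0.01 1.71]
[0.18 0.01 1.7 ]
[0.32 0.01 1.68]
[0.46 0.01 1.65]
[0.6  0.01 1.6 ]
[0.73 0.   1.55]
```

>>> drive_tool(
  rows=[
    {"tx": -0.39, "ty": 0, "tz": 1.66, "ax": 0, "ay": 0, "az": 0, "claw": 1.8},
    {"tx": -0.25, "ty": 0, "tz": 1.69, "ax": 0, "ay": 0, "az": 0, "claw": 1.8},
    {"tx": -0.1, "ty": 0, "tz": 1.71, "ax": 0, "ay": 0, "az": 0, "claw": 1.8},
    {"tx": 0.04, "ty": 0, "tz": 1.71, "ax": 0, "ay": 0, "az": 0, "claw": 1.8},
    {"tx": 0.18, "ty": 0, "tz": 1.7, "ax": 0, "ay": 0, "az": 0, "claw": 1.8},
    {"tx": 0.32, "ty": 0, "tz": 1.68, "ax": 0, "ay": 0, "az": 0, "claw": 1.8},
    {"tx": 0.46, "ty": 0, "tz": 1.65, "ax": 0, "ay": 0, "az": 0, "claw": 1.8},
    {"tx": 0.6, "ty": 0, "tz": 1.6, "ax": 0, "ay": 0, "az": 0, "claw": 1.8},
    {"tx": 0.73, "ty": 0, "tz": 1.55, "ax": 0, "ay": 0, "az": 0, "claw": 1.8},
    {"tx": 0, "ty": 0, "tz": 0, "ax": 0, "ay": 0, "az": 0, "claw": 1.8},
  ],
)

```text
time_s: 27.33
tcp_pos: [0.5025, -0.194, 0.1058]
ee_rot: [[0.952, -0.17, 0.255], [-0.165, -0.985, -0.042], [0.259, -0.002, -0.966]]
wrist_force: [0.9, 2.6, 1.0]
gripper_width: 0.261
gripper_force: 30.0
```

```bash
cat >> chk.py <<'E'
def ram():
    p,d=capture("top");V=pc(world(d,camera_params("top")))
    w=V[100:215,310:365].reshape(-1,3);w=w[(w[:,2]>.342)&(w[:,2]<.43)&(abs(w[:,0])<.012)&(abs(w[:,1])<.012)];print("ram nose",len(w),np.percentile(w[:,2],[50,80])-.25 if len(w) else 0)
E
python3 - <<'E'
from chk import *
print(lever(C));ram()
for t in stroke(C,.02,10):print(t)
E
```

```text
grasp press [-0.11  -0.089  0.124] F [0.933 2.582 0.995] w 0.26117868345812867 [ -3.  15. -33.   4. -27.  80.] 27.3333
(np.float64(0.9317955583024721), np.float64(0.2050704037264923))
ram nose 148 [0.141 0.142]
[-0.81 -0.   -1.68]
[-0.66 -0.   -1.75]
[-0.49 -0.   -1.8 ]
[-0.33 -0.   -1.84]
[-0.16 -0.   -1.86]
[ 0.01 -0.   -1.87]
[ 0.18 -0.   -1.86]
[ 0.35 -0.   -1.84]
[ 0.52 -0.   -1.8 ]
[ 0.68 -0.   -1.74]
```

>>> drive_tool(
  rows=[
    {"tx": -0.81, "ty": 0, "tz": -1.68, "ax": 0, "ay": 0, "az": 0, "claw": 1.8},
    {"tx": -0.66, "ty": 0, "tz": -1.75, "ax": 0, "ay": 0, "az": 0, "claw": 1.8},
    {"tx": -0.49, "ty": 0, "tz": -1.8, "ax": 0, "ay": 0, "az": 0, "claw": 1.8},
    {"tx": -0.33, "ty": 0, "tz": -1.84, "ax": 0, "ay": 0, "az": 0, "claw": 1.8},
    {"tx": -0.16, "ty": 0, "tz": -1.86, "ax": 0, "ay": 0, "az": 0, "claw": 1.8},
    {"tx": 0.01, "ty": 0, "tz": -1.87, "ax": 0, "ay": 0, "az": 0, "claw": 1.8},
    {"tx": 0.18, "ty": 0, "tz": -1.86, "ax": 0, "ay": 0, "az": 0, "claw": 1.8},
    {"tx": 0.35, "ty": 0, "tz": -1.84, "ax": 0, "ay": 0, "az": 0, "claw": 1.8},
    {"tx": 0.52, "ty": 0, "tz": -1.8, "ax": 0, "ay": 0, "az": 0, "claw": 1.8},
    {"tx": 0.68, "ty": 0, "tz": -1.74, "ax": 0, "ay": 0, "az": 0, "claw": 1.8},
  ],
)

```text
time_s: 28.22
tcp_pos: [0.4489, -0.1846, 0.2821]
ee_rot: [[0.95, -0.17, 0.261], [-0.165, -0.985, -0.041], [0.265, -0.004, -0.964]]
wrist_force: [9.1, 0.1, -4.1]
gripper_width: 0.256
gripper_force: 30.0
```

```bash
python3 - <<'E'
from chk import *
print(lever(C));ram()
for t in stroke(C,.92,10):print(t)
E
```

```text
grasp press [-0.165 -0.089  0.3  ] F [ 9.078  0.109 -4.129] w 0.25596319215841223 [ -2.  -2. -23.   2. -53.  81.] 28.2167
(np.float64(0.0024634153772741807), np.float64(0.20662201212389994))
ram nose 134 [0.141 0.143]
[-0.73  0.01  1.75]
[-0.56  0.01  1.81]
[-0.4   0.01  1.85]
[-0.22  0.01  1.88]
[-0.05  0.01  1.89]
[0.12 0.01 1.89]
[0.3  0.01 1.87]
[0.47 0.01 1.84]
[0.63 0.01 1.79]
[0.79 0.01 1.72]
```

>>> drive_tool(
  rows=[
    {"tx": -0.73, "ty": 0, "tz": 1.7, "ax": 0, "ay": 0, "az": 0, "claw": 1.8},
    {"tx": -0.56, "ty": 0, "tz": 1.81, "ax": 0, "ay": 0, "az": 0, "claw": 1.8},
    {"tx": -0.4, "ty": 0, "tz": 1.85, "ax": 0, "ay": 0, "az": 0, "claw": 1.8},
    {"tx": -0.22, "ty": 0, "tz": 1.88, "ax": 0, "ay": 0, "az": 0, "claw": 1.8},
    {"tx": -0.05, "ty": 0, "tz": 1.89, "ax": 0, "ay": 0, "az": 0, "claw": 1.8},
    {"tx": 0.12, "ty": 0, "tz": 1.89, "ax": 0, "ay": 0, "az": 0, "claw": 1.8},
    {"tx": 0.3, "ty": 0, "tz": 1.87, "ax": 0, "ay": 0, "az": 0, "claw": 1.8},
    {"tx": 0.47, "ty": 0, "tz": 1.84, "ax": 0, "ay": 0, "az": 0, "claw": 1.8},
    {"tx": 0.63, "ty": 0, "tz": 1.79, "ax": 0, "ay": 0, "az": 0, "claw": 1.8},
    {"tx": 0.79, "ty": 0, "tz": 1.72, "ax": 0, "ay": 0, "az": 0, "claw": 1.8},
  ],
)

```text
time_s: 29.1
tcp_pos: [0.4986, -0.1933, 0.1056]
ee_rot: [[0.951, -0.17, 0.258], [-0.165, -0.985, -0.042], [0.262, -0.003, -0.965]]
wrist_force: [-2.0, 2.3, 8.1]
gripper_width: 0.26
gripper_force: 30.0
```

```bash
python3 - <<'E'
from chk import *
print(lever(C));ram()
for t in stroke(C,.02,10):print(t)
E
```

```text
grasp press [-0.114 -0.09   0.124] F [-1.975  2.286  8.088] w 0.26033588352948056 [ -3.  14. -34.   4. -27.  80.] 29.1
(np.float64(0.9193489784632083), np.float64(0.20814983733974055))
ram nose 133 [0.124 0.125]
[-0.79 -0.   -1.7 ]
[-0.63 -0.   -1.76]
[-0.47 -0.   -1.81]
[-0.31 -0.   -1.85]
[-0.14 -0.   -1.87]
[ 0.03 -0.   -1.87]
[ 0.2  -0.   -1.86]
[ 0.36 -0.   -1.84]
[ 0.53 -0.   -1.8 ]
[ 0.68 -0.   -1.74]
```

>>> drive_tool(
  rows=[
    {"tx": -0.79, "ty": 0, "tz": -1.7, "ax": 0, "ay": 0, "az": 0, "claw": 1.8},
    {"tx": -0.63, "ty": 0, "tz": -1.76, "ax": 0, "ay": 0, "az": 0, "claw": 1.8},
    {"tx": -0.47, "ty": 0, "tz": -1.81, "ax": 0, "ay": 0, "az": 0, "claw": 1.8},
    {"tx": -0.31, "ty": 0, "tz": -1.85, "ax": 0, "ay": 0, "az": 0, "claw": 1.8},
    {"tx": -0.14, "ty": 0, "tz": -1.87, "ax": 0, "ay": 0, "az": 0, "claw": 1.8},
    {"tx": 0.03, "ty": 0, "tz": -1.87, "ax": 0, "ay": 0, "az": 0, "claw": 1.8},
    {"tx": 0.2, "ty": 0, "tz": -1.86, "ax": 0, "ay": 0, "az": 0, "claw": 1.8},
    {"tx": 0.36, "ty": 0, "tz": -1.84, "ax": 0, "ay": 0, "az": 0, "claw": 1.8},
    {"tx": 0.53, "ty": 0, "tz": -1.8, "ax": 0, "ay": 0, "az": 0, "claw": 1.8},
    {"tx": 0.6, "ty": 0, "tz": -1.6, "ax": 0, "ay": 0, "az": 0, "claw": 1.8},
  ],
)

```text
time_s: 29.98
tcp_pos: [0.4451, -0.1839, 0.2776]
ee_rot: [[0.951, -0.171, 0.257], [-0.166, -0.985, -0.04], [0.26, -0.005, -0.966]]
wrist_force: [6.0, 1.6, -3.3]
gripper_width: 0.262
gripper_force: 30.0
```

```bash
python3 - <<'E'
from chk import *
print(lever(C));ram()
for t in stroke(C,.56,7):print(t)
E
```

```text
grasp press [-0.168 -0.089  0.296] F [ 5.986  1.623 -3.263] w 0.262065573338347 [ -2.  -2. -24.   2. -53.  81.] 29.9833
(np.float64(0.026275686424281686), np.float64(0.20958002169774154))
ram nose 129 [0.123 0.125]
[-0.58  0.01  1.49]
[-0.47  0.01  1.53]
[-0.35  0.01  1.56]
[-0.23  0.01  1.58]
[-0.11  0.01  1.59]
[0.01 0.01 1.6 ]
[0.13 0.01 1.59]
```

>>> drive_tool(
  rows=[
    {"tx": -0.56, "ty": 0, "tz": 1.45, "ax": 0, "ay": 0, "az": 0, "claw": 1.8},
    {"tx": -0.44, "ty": 0, "tz": 1.53, "ax": 0, "ay": 0, "az": 0, "claw": 1.8},
    {"tx": -0.32, "ty": 0, "tz": 1.56, "ax": 0, "ay": 0, "az": 0, "claw": 1.8},
    {"tx": -0.2, "ty": 0, "tz": 1.58, "ax": 0, "ay": 0, "az": 0, "claw": 1.8},
    {"tx": -0.08, "ty": 0, "tz": 1.59, "ax": 0, "ay": 0, "az": 0, "claw": 1.8},
    {"tx": 0.04, "ty": 0, "tz": 1.6, "ax": 0, "ay": 0, "az": 0, "claw": 1.8},
    {"tx": 0.16, "ty": 0, "tz": 1.59, "ax": 0, "ay": 0, "az": 0, "claw": 1.8},
  ],
)

```text
time_s: 30.62
tcp_pos: [0.4591, -0.1865, 0.1677]
ee_rot: [[0.952, -0.171, 0.255], [-0.166, -0.985, -0.041], [0.259, -0.003, -0.966]]
wrist_force: [-4.5, 5.4, 6.7]
gripper_width: 0.262
gripper_force: 30.0
```

```bash
python3 - <<'E'
from chk import *
print(lever(C));ram()
for t in stroke(C,.9,8):print(t)
E
```

```text
grasp press [-0.154 -0.09   0.186] F [-4.531  5.429  6.725] w 0.26200769462086393 [ -2.   5. -34.   3. -36.  80.] 30.6167
(np.float64(0.5624992961573493), np.float64(0.20858122155514827))
ram nose 131 [0.113 0.115]
[0.13 0.   0.87]
[0.17 0.   0.86]
[0.2  0.   0.86]
[0.24 0.   0.85]
[0.27 0.   0.84]
[0.31 0.   0.82]
[0.34 0.   0.81]
[0.38 0.   0.8 ]
```

>>> drive_tool(
  rows=[
    {"tx": 0.13, "ty": 0, "tz": 0.87, "ax": 0, "ay": 0, "az": 0, "claw": 1.8},
    {"tx": 0.17, "ty": 0, "tz": 0.86, "ax": 0, "ay": 0, "az": 0, "claw": 1.8},
    {"tx": 0.2, "ty": 0, "tz": 0.86, "ax": 0, "ay": 0, "az": 0, "claw": 1.8},
    {"tx": 0, "ty": 0, "tz": 0, "ax": 0, "ay": 0, "az": 0, "claw": 1.8},
  ],
)

```text
time_s: 31.0
tcp_pos: [0.4707, -0.1885, 0.1436]
ee_rot: [[0.952, -0.171, 0.253], [-0.166, -0.985, -0.041], [0.257, -0.003, -0.967]]
wrist_force: [-4.7, 5.4, 7.1]
gripper_width: 0.26
gripper_force: 30.0
```

>>> drive_tool(
  rows=[
    {"tx": 0.12, "ty": 0, "tz": 0.42, "ax": 0, "ay": 0, "az": 0, "claw": 1.8},
    {"tx": 0, "ty": 0, "tz": 0, "ax": 0, "ay": 0, "az": 0, "claw": 1.8},
  ],
)

```text
time_s: 31.17
tcp_pos: [0.4725, -0.1888, 0.1404]
ee_rot: [[0.952, -0.171, 0.253], [-0.166, -0.985, -0.041], [0.257, -0.003, -0.967]]
wrist_force: [-5.5, 6.6, 8.1]
gripper_width: 0.263
gripper_force: 30.0
```

```bash
python3 - <<'E'
from chk import *
print(lever(C));ram()
E
```

```text
grasp press [-0.14  -0.09   0.159] F [-5.478  6.552  8.086] w 0.26308291332014644 [ -2.   9. -34.   3. -32.  80.] 31.1667
(np.float64(0.7088249599876126), np.float64(0.20852865879578547))
ram nose 123 [0.11  0.112]
```

>>> drive_tool(
  rows=[
    {"tx": 0.12, "ty": 0, "tz": 0.4, "ax": 0, "ay": 0, "az": 0, "claw": 1.8},
    {"tx": 0, "ty": 0, "tz": 0, "ax": 0, "ay": 0, "az": 0, "claw": 1.8},
  ],
)

```text
time_s: 31.38
tcp_pos: [0.4744, -0.1892, 0.1372]
ee_rot: [[0.952, -0.171, 0.253], [-0.166, -0.985, -0.041], [0.257, -0.003, -0.966]]
wrist_force: [-6.8, 6.9, 9.4]
gripper_width: 0.259
gripper_force: 30.0
```

>>> drive_tool(
  rows=[
    {"tx": 0.13, "ty": 0, "tz": 0.4, "ax": 0, "ay": 0, "az": 0, "claw": 1.8},
    {"tx": 0, "ty": 0, "tz": 0, "ax": 0, "ay": 0, "az": 0, "claw": 1.8},
  ],
)

```text
time_s: 31.55
tcp_pos: [0.4766, -0.1896, 0.1339]
ee_rot: [[0.952, -0.171, 0.253], [-0.166, -0.985, -0.041], [0.257, -0.003, -0.967]]
wrist_force: [-6.5, 8.1, 11.2]
gripper_width: 0.257
gripper_force: 30.0
```

```bash
python3 - <<'E'
from chk import *
print(lever(C));ram()
E
```

```text
grasp press [-0.136 -0.09   0.152] F [-6.47   8.101 11.223] w 0.2570020456079239 [ -2.  10. -34.   3. -31.  80.] 31.55
(np.float64(0.7462483268264576), np.float64(0.20841422979608043))
ram nose 129 [0.11  0.111]
```

>>> drive_tool(
  rows=[
    {"tx": 0.13, "ty": 0, "tz": 0.4, "ax": 0, "ay": 0, "az": 0, "claw": 1.8},
    {"tx": 0.13, "ty": 0, "tz": 0.4, "ax": 0, "ay": 0, "az": 0, "claw": 1.8},
    {"tx": 0, "ty": 0, "tz": 0, "ax": 0, "ay": 0, "az": 0, "claw": 1.8},
  ],
)

```text
time_s: 31.85
tcp_pos: [0.4811, -0.1904, 0.1273]
ee_rot: [[0.952, -0.171, 0.253], [-0.165, -0.985, -0.042], [0.257, -0.002, -0.966]]
wrist_force: [-9.4, 8.2, 15.1]
gripper_width: 0.253
gripper_force: 30.0
```

```bash
python3 - <<'E'
from chk import *
print(lever(C));ram()
E
```

```text
grasp press [-0.132 -0.09   0.146] F [-9.443  8.22  15.084] w 0.2534035644368939 [ -3.  11. -34.   3. -30.  80.] 31.85
(np.float64(0.7847888077066445), np.float64(0.20827790966261356))
ram nose 126 [0.11  0.112]
```

Ram stopped at 0.110 (plate 60 + eye 50) while the force climbs: flush. Relieve, let go and withdraw.

>>> drive_tool(
  rows=[
    {"tx": -0.2, "ty": 0, "tz": -0.6, "ax": 0, "ay": 0, "az": 0, "claw": 1.8},
    {"tx": -0.2, "ty": 0, "tz": -0.6, "ax": 0, "ay": 0, "az": 0, "claw": 1.8},
    {"tx": 0, "ty": 0, "tz": 0, "ax": 0, "ay": 0, "az": 0, "claw": 3},
    {"tx": 0, "ty": 0, "tz": 0, "ax": 0, "ay": 0, "az": 0, "claw": 5},
    {"tx": 0, "ty": 0, "tz": 0, "ax": 0, "ay": 0, "az": 0, "claw": 6},
    {"tx": 0, "ty": 0, "tz": 0, "ax": 0, "ay": 0, "az": 0, "claw": 6},
    {"tx": 0, "ty": 0, "tz": 0, "ax": 0, "ay": 0, "az": 0, "claw": 6},
  ],
)

```text
time_s: 32.48
tcp_pos: [0.4758, -0.1898, 0.1358]
ee_rot: [[0.952, -0.171, 0.254], [-0.166, -0.985, -0.042], [0.258, -0.002, -0.966]]
wrist_force: [-0.1, -0.6, -0.1]
gripper_width: 0.555
gripper_force: 0.0
```

>>> drive_tool(
  rows=[
    {"tx": 0, "ty": 0, "tz": -1, "ax": 0, "ay": 0, "az": 0, "claw": 6},
    {"tx": 0, "ty": 0, "tz": -2, "ax": 0, "ay": 0, "az": 0, "claw": 6},
    {"tx": 0, "ty": 0, "tz": -2.5, "ax": 0, "ay": 0, "az": 0, "claw": 6},
    {"tx": 0, "ty": 0, "tz": -2.5, "ax": 0, "ay": 0, "az": 0, "claw": 6},
    {"tx": 0, "ty": 0, "tz": -2.5, "ax": 0, "ay": 0, "az": 0, "claw": 6},
    {"tx": 0, "ty": 0, "tz": -2.5, "ax": 0, "ay": 0, "az": 0, "claw": 6},
    {"tx": 0, "ty": 0, "tz": 0, "ax": 0, "ay": 0, "az": 0, "claw": 6},
    {"tx": 0, "ty": 0, "tz": 0, "ax": 0, "ay": 0, "az": 0, "claw": 6},
  ],
)

```text
time_s: 33.15
tcp_pos: [0.4434, -0.1843, 0.2629]
ee_rot: [[0.951, -0.171, 0.258], [-0.166, -0.985, -0.042], [0.261, -0.003, -0.965]]
wrist_force: [-0.1, 0.8, -0.6]
gripper_width: 0.693
gripper_force: 0.0
```

```bash
python3 - <<'E'
from chk import *
ram()
p,d=capture("top");V=pc(world(d,camera_params("top")))
m=(V[...,2]>.092)&(V[...,2]<.104)&(V[...,0]<-.09)&(V[...,0]>-.14)&(V[...,1]>.02)&(V[...,1]<.09);print("small",m.sum(),V[m].mean(0) if m.any() else 0)
hsv=cv2.cvtColor(p,cv2.COLOR_RGB2HSV);m=(hsv[...,1]>150)&((hsv[...,0]<8)|(hsv[...,0]>172))&(abs(V[...,1]+.092)<.03)&(V[...,0]<-.05)&(V[...,2]>.08);w=V[m];print("grip",m.sum(),w.mean(0) if m.any() else 0)
E
```

```text
grasp press [-0.17  -0.09   0.281] F [-0.069  0.839 -0.613] w 0.6925298275682159 [ -2.  -2. -26.   2. -51.  81.] 33.15
ram nose 128 [0.11  0.112]
small 145 [-0.107  0.059  0.099]
grip 76 [-0.11  -0.09   0.215]
```

```bash
python3 -c "
from station import *
print(finish_job())"
```

```text
the job is handed in; nothing more can be done
None
```

I handed in the job at about 33 s. The bush is pressed flush by the lever: the ram stopped at about 110 mm, plate plus eye height. The link is level on the plate with its eye within about 5 mm of the ram's axis, and both link and lever are released; no verdict came back.

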